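# Mark a batch of weld-on brackets on the pedal press

## Task

Mark the loose steel T-brackets on the bench, all in one batch: draw the press slide fully out by its red post, stand every bracket on its foot in a pocket of its own, push the slide fully in under the head, press the pedal right down to its stop and hold it there about a second, then let it up and draw the slide fully out again. Unload every bracket into the blue tray, each standing on its foot flat on the tray's floor, and leave the slide fully out and the pedal up. Never press the pedal unless the slide is fully in, and leave the other things on the bench where they are.

Things in the scene. Friction and masses are not known exactly. Their poses are not given: they have to be found in the camera images.
- bracket_a: Steel T-bracket, 0.38 kg, one of up to three alike (absent ones read None from the start). Foot plate 80 x 50 x 8 mm with an upright rib 66 long, 10 thick, 34 high along its middle (total height 42), a copper-coloured weld along the rib's root. Starts standing on its foot on the bench. Origin: centre of the foot's underside; x along the rib, y across it (grip the 10 mm rib across y, from above), z up.
- bracket_b: Steel T-bracket, 0.38 kg, one of up to three alike (absent ones read None from the start). Foot plate 80 x 50 x 8 mm with an upright rib 66 long, 10 thick, 34 high along its middle (total height 42), a copper-coloured weld along the rib's root. Starts standing on its foot on the bench. Origin: centre of the foot's underside; x along the rib, y across it (grip the 10 mm rib across y, from above), z up.
- bracket_c: Steel T-bracket, 0.38 kg, one of up to three alike (absent ones read None from the start). Foot plate 80 x 50 x 8 mm with an upright rib 66 long, 10 thick, 34 high along its middle (total height 42), a copper-coloured weld along the rib's root. Starts standing on its foot on the bench. Origin: centre of the foot's underside; x along the rib, y across it (grip the 10 mm rib across y, from above), z up.
- slide (a joint): Travel of the press slide in m: 0 = fully out (loading position, clear of the head), 0.16 = fully in under the head; end stops at both. It may start partly in. It has about 2.5 N of friction and stays where left. Positive motion is towards -y of the slide's frame.
- slide_bed (a point): Centre of the slide's pocket floor, 42 mm above the bench; moves with the slide. x across the slide, y along its travel pointing outward (away from the press column). The slide is an aluminium plate 204 (x) x 104 mm; yellow walls 14 mm high form three pockets side by side along x.
- pocket_a (a point): Centre of the floor of pocket a of the slide: inside 58-61 mm along x by 88 mm along y, walls 14 mm high, pitch 65.5 mm. A bracket goes in with its rib along y of this frame (either way round), foot flat on the floor. Axes as slide_bed.
- pocket_b (a point): Centre of the floor of pocket b of the slide: inside 58-61 mm along x by 88 mm along y, walls 14 mm high, pitch 65.5 mm. A bracket goes in with its rib along y of this frame (either way round), foot flat on the floor. Axes as slide_bed.
- pocket_c (a point): Centre of the floor of pocket c of the slide: inside 58-61 mm along x by 88 mm along y, walls 14 mm high, pitch 65.5 mm. A bracket goes in with its rib along y of this frame (either way round), foot flat on the floor. Axes as slide_bed.
- slide_grip (a point): On the axis of the red upright round post (22 mm diameter, 55 mm tall, its top 107 mm above the bench) that moves the slide, 18 mm below its top; the post stands on a 30 mm wide arm, 140 mm outward (+y) from slide_bed. Pinch it or push it from any side. Axes as slide_bed.
- pedal (a joint): Angle of the pedal treadle in rad: 0 = up, 0.26 = down on its stop. Springs back up when let go; to hold it on the stop takes about 12 N at pedal_pad. The press head above the slide comes down 22 mm with it.
- pedal_pad (a point): Press point on the pedal's top face, in the black rubber pad, 25 mm from the free edge, 108 mm from the hinge. Yellow treadle 135 x 80 mm, tilted 20 degrees up from its hinge, on a grey base. x points along the treadle towards the hinge, z out of its face. The pad is about 72 mm above the bench when up and moves down about 27 mm to the stop.
- tray: Open blue tray fixed to the bench, outside 290 (x) x 130 (y) x 30 mm high, walls 4 mm. Origin: centre of its underside.
- tray_in (a point): Centre of the tray's inner floor (4 to 5 mm above the bench). x along its length (inner length 282), y across (inner width 122).
- press: Grey marking press fixed to the bench: bed 170 x 360 x 30 high; column 160 x 110 x 420 high, 155 mm towards -y of the origin, with an arm 90 wide over the head from 230 mm up. Head 204 (x) x 85 mm; its underside is 113 mm or more up (seated brackets reach 84 mm). Origin: on the bench under the head's centre, where slide_bed stands when the slide is in. Axes as slide_bed.
- pedal_base: Grey base of the pedal, 165 x 100 mm. Origin: on the bench below the hinge; the treadle reaches towards its -x.
- tin: Bystander to leave alone: green and white tin 58 mm wide, 45 high; origin at its underside.
- mug: Bystander to leave alone: white mug 80 mm wide, 90 high; origin at its underside.
Mind the look-alikes: they are no part of the job. Leave any brown or yellow look-alike of the bracket_a alone.

How it is judged:
By the outcome, as a careful person would: the job done as asked, in the order asked, and still so for the second after the job is handed in, with the robot touching nothing.
Of bracket_a, bracket_b, bracket_c only 2 to 3 are there at a start; the rules pass over those that are not, and their reading is None.
At some moment in a run one of bracket_a, bracket_b, bracket_c may be knocked a few centimetres aside while the robot is not near it.
Once in a run the grip may slacken for a moment while it holds something.
It also fails if it takes over 210 s, if anything falls off the work surface, if the arm or the gripper's body presses on something with over 40 N, if the wrist force passes 120 N, or if a joint passes its speed limit or range.

## Robot

A 6-joint arm with a two-finger parallel gripper is mounted at the origin on the work surface. World frame = base frame: x ahead of the robot, y to its left, z up, the work surface at z = 0. Lengths are in m, angles in degrees, forces in N, time in s.
With the tool pointing down it reaches from about 0.25 to 0.725 m from the base axis. Payload 9.7 kg.
Tool frame: the origin (TCP) lies between the finger pads; the fingertips stand 11 mm ahead of it and the grasp point (between the pads) lies 8 mm behind it; z points along the fingers, x is the direction in which the jaws open and shut, and the axes are right-handed (so a half turn about z gives the same grasp; the last joint's range is limited). The gripper opens to 85 mm and grips with 20 to 120 N. Pads are 22 mm wide; open, the fingers measure 114 mm over their backs; the gripper's body (76 mm by 85 mm) begins 54 mm behind the grasp point. The pads swing forward as they close: fully open they stand 13 mm farther back than shut.
Start: joints at [-67.265, 4.979, 10.078, 95.1, 0, 90], TCP at [0.213, -0.507, 0.242] pointing down, gripper open.
Joint ranges: [-179.16, 179.16], [-48.56, 103.87], [-65.8, 70.77], [-126.05, 130.52], [-82.76, 87.17], [-180, 180]. Speed limits (degrees/s): [127.2, 127.2, 147.25, 180, 180, 180].

## Interface

Orientations are given as [roll, pitch, yaw] about the fixed x, y, z axes, in that order (R = Rz(yaw) Ry(pitch) Rx(roll)).
In Python, from workcell import get_obs, camera, job_done, spotter gives the robot as it stands.
- The arm moves only by the tool play_rows, never from a script. Its argument "rows" is a list of rows, each a list of 3 entries, a list of its own where there are three numbers: the closure, from 0 (fully open) to 1 (shut), then the shift along the tool's x, y, z in cm, then the turn, a rotation vector about the tool's x, y, z in degrees. In form: [[claw, [x, y, z], [wx, wy, wz]], ...]. A call has 1 to 12 rows; each row shifts and turns the pose as measured when the row begins, along the tool's axes as they then stand; what a row does not reach is not made up. A row lasts 1/10 s, in which the tool goes at most 50 mm and 8.59 degrees, less where a joint would pass 70% of its speed; a pose out of reach is approached as far as the arm can. A call is refused whole if a number of a shift passes 5 or a number of a turn 8.59, either way. A call with a gripper value outside its range is refused whole. The fingers move at their own pace and stop on an object; "newtons" is the grip in N (left out, the last holds). Time passes only in rows, so rows that do not move let the fingers close. It gives the time, the measured TCP pose, the force and the opening at its end, in the units of the state.
- get_obs(): the state, without advancing time (a new reading comes with each control period).
- camera(name): name is "side" or "top"; returns a dict with "img" (480x640x3 uint8, red, green, blue), "intrinsics" (3x3 intrinsics, pixels), "xyz" and "orientation" of the camera in the world. Camera axes: x right, y down, z forward; pixel columns grow to the right and rows downward; lengths in m; the calibration is good to about 2 mm. A picture is of the moment at which its call begins. There is no depth.
- job_done(): hands the job in, once; it reports no verdict.
Trained networks look in a picture, given as the dict that the camera call returned (one of the last four; its "shot" number tells which), for a name from the list of things; names that differ only in an ending like _2 or _b are one class to them, and where a whole thing is asked for, a point or a joint stands for the part that bears it (a point fixed in the world has none). Each returns a list of dicts, best first, with "confidence" (0 to 1); they miss things now and then, are a little off and sometimes report something else, mostly with a low value. They report only what shows in the picture. A call takes as long as a camera call. They do not tell look-alikes from the thing itself.
- spotter.spot_in(picture, thing): "point" ([x, y, z] in m, in world coordinates, good to about 4 mm: the middle of the surface that is visible of it).
- spotter.trace(picture, thing): "pixels" (480x640 bool, what is visible of it).
The state is a dict: "time": time; "q": joint angles; "qd": joint speeds; "joint_efforts": joint torques, N m; "ee_pos": TCP position; "tcp_rot": TCP orientation; "wrist_force": force on the tool from outside, world axes, zero at the start; "torque": the same for the moment, N m; "opening": finger opening in m.
Only numpy, scipy, OpenCV 4.12 (cv2) and the standard library are available. Lean on these libraries where they do the work, as an engineer would, in place of code of your own. Each camera call takes 0.05 s, during which the arm holds its last target.

## Working session

There is one attempt and no reset: what is moved stays moved. The work goes in short steps, Python scripts to look and compute and a tool call to move; the robot and the scene stay as the last step left them, time stands still between calls to the robot, and variables do not carry over. Pictures are saved under pics/ and viewed, and the job is handed in when it is done.

Besides the shell and the picture viewer there is one more tool, called after "Call:" in YAML: its name, and indented under it one key for each argument. play_rows: Moves the arm, as the interface text tells. Its arguments: {"type":"object","properties":{"rows":{"type":"array","items":{"type":"array"}},"newtons":{"type":"number"}},"required":["rows"]}

```bash
mkdir -p pics; ls
python3 - <<'E'
from workcell import get_obs,camera,spotter
import cv2
print(get_obs())
for n in("top","side"):
    c=camera(n); cv2.imwrite(f"pics/{n}0.png",c["img"][...,::-1]); print(n,c["intrinsics"],c["xyz"],c["orientation"])
E
```

```text
pics
{'time': 0.0, 'q': array([-6.72663292e+01,  5.01179038e+00,  1.00340217e+01,  9.51007956e+01,
        4.93618583e-05,  9.00004259e+01]), 'qd': array([ 0.13327262, -0.0209747 ,  0.06648066,  0.00283073, -0.08129012,
       -0.02818679]), 'joint_efforts': array([-2.10814993e-03, -5.20383489e+01,  4.64808869e+01,  1.59571128e-02,
       -1.99865185e-04,  3.79459254e-05]), 'ee_pos': array([ 0.21245959, -0.50706317,  0.24157258]), 'tcp_rot': array([-1.79999951e+02,  7.85642746e-02, -6.72667552e+01]), 'wrist_force': array([ 0.41101936, -0.15186445, -0.06925203]), 'torque': array([-0.02302487, -0.00584225,  0.08786773]), 'opening': 0.08547335075063879}
top [[464.55484209   0.         318.01750941]
 [  0.         464.55484209 237.85238471]
 [  0.           0.           1.        ]] [0.35339526 0.06716822 1.19616955] [-1.73728075e+02  8.24586181e-02 -8.99637306e+01]
side [[528.43890408   0.         315.95997398]
 [  0.         528.43890408 240.9192264 ]
 [  0.           0.           1.        ]] [0.34227095 0.88807715 0.96966778] [-135.73986575   -0.75043382 -169.20531152]
```

View pics/top0.png

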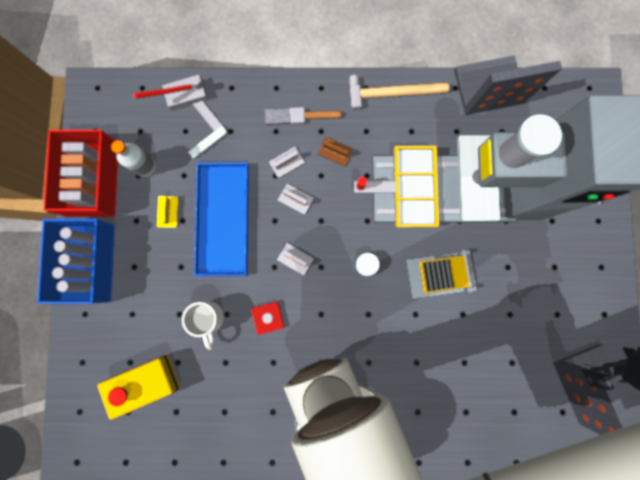

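View pics/side0.png

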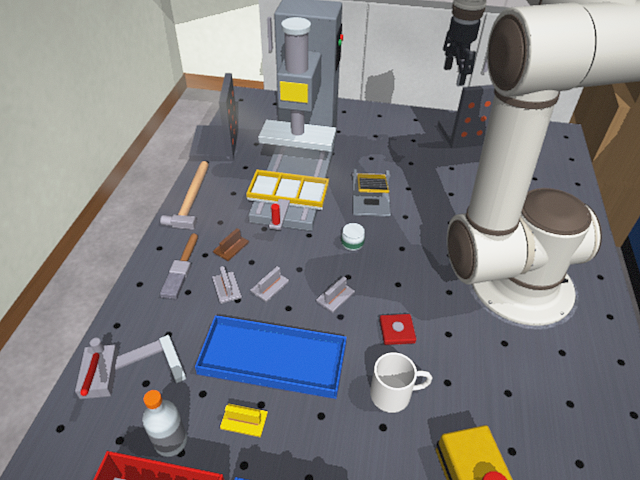

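```bash
cat > h.py <<'E'
from workcell import get_obs,camera,job_done,spotter
import numpy as np,cv2
from scipy.spatial.transform import Rotation as R
def rm(o): return R.from_euler('xyz',o,degrees=True).as_matrix()
def ray(c,u,v):
    d=rm(c["orientation"])@np.linalg.inv(c["intrinsics"])@np.array([u,v,1.]); return np.array(c["xyz"]),d
def atz(c,u,v,z):
    o,d=ray(c,u,v); return o+d*(z-o[2])/d[2]
def proj(c,p):
    q=rm(c["orientation"]).T@(np.array(p)-np.array(c["xyz"])); q=c["intrinsics"]@q; return q[:2]/q[2]
def crop(c,u,v,w,name,s=4):
    i=c["img"][max(0,v-w):v+w,max(0,u-w):u+w][...,::-1]; cv2.imwrite(name,cv2.resize(i,None,fx=s,fy=s,interpolation=cv2.INTER_CUBIC))
E
python3 - <<'E'
from h import *
t=camera("top"); s=camera("side")
for n in("bracket_a","slide_bed","slide_grip","pedal_pad","tray","tin","mug","pedal_base","press","pocket_a"):
  for k,c in(("top",t),("side",s)):
    for r in spotter.spot_in(c,n):
        print(n,k,round(r["confidence"],2),np.round(r["point"],3),np.round(proj(c,r["point"])))
a=t["img"][100:300,220:480][...,::-1];cv2.imwrite("pics/c1.png",cv2.resize(a,None,fx=3,fy=3,interpolation=2))
a=s["img"][150:350,150:400][...,::-1];cv2.imwrite("pics/c2.png",cv2.resize(a,None,fx=3,fy=3,interpolation=2))
E
```

```text
bracket_a top 0.87 [0.433 0.124 0.004] [296. 258.]
bracket_a top 0.71 [0.587 0.13  0.008] [295. 198.]
bracket_a top 0.69 [0.549 0.451 0.007] [171. 213.]
bracket_a top 0.66 [0.679 0.147 0.011] [288. 163.]
bracket_a top 0.57 [0.714 0.02  0.007] [337. 151.]
bracket_a side 0.94 [0.43  0.137 0.007] [334. 298.]
bracket_a side 0.83 [0.681 0.158 0.005] [226. 289.]
bracket_a side 0.67 [0.582 0.138 0.008] [270. 288.]
bracket_a side 0.67 [0.709 0.029 0.008] [231. 247.]
bracket_a side 0.65 [0.548 0.458 0.004] [246. 420.]
slide_bed top 0.89 [ 0.61  -0.172  0.04 ] [413. 187.]
slide_bed side 0.94 [ 0.611 -0.17   0.043] [287. 191.]
slide_bed side 0.27 [0.528 0.313 0.003] [274. 357.]
slide_grip top 0.96 [ 0.609 -0.17   0.047] [413. 187.]
slide_grip top 0.64 [ 0.392 -0.241  0.061] [445. 273.]
slide_grip side 0.83 [ 0.607 -0.17   0.047] [288. 190.]
pedal_pad top 0.85 [ 0.399 -0.244  0.059] [446. 270.]
pedal_pad side 0.65 [ 0.39  -0.226  0.07 ] [372. 181.]
tray top 0.72 [0.533 0.315 0.005] [223. 219.]
tray top 0.67 [ 0.387 -0.241  0.062] [445. 275.]
tray side 0.55 [0.532 0.314 0.004] [272. 357.]
tin top 0.78 [ 0.414 -0.055  0.043] [368. 264.]
tin side 0.97 [ 0.419 -0.043  0.04 ] [351. 235.]
mug top 0.74 [0.274 0.35  0.028] [205. 321.]
mug top 0.2 [ 0.592 -0.323  0.289] [514. 169.]
mug top 0.17 [ 0.604 -0.17   0.038] [412. 189.]
mug side 0.67 [0.282 0.335 0.048] [393. 376.]
mug side 0.4 [ 0.597 -0.29   0.145] [301. 135.]
pedal_base top 0.74 [ 0.39  -0.233  0.039] [440. 274.]
pedal_base top 0.65 [0.532 0.316 0.005] [223. 219.]
pedal_base side 0.82 [ 0.389 -0.208  0.011] [370. 202.]
press top 0.77 [ 0.595 -0.325  0.288] [515. 168.]
press side 0.82 [ 0.597 -0.292  0.142] [301. 135.]
pocket_a top 0.79 [ 0.609 -0.171  0.038] [413. 188.]
pocket_a top 0.48 [0.59  0.125 0.011] [296. 197.]
pocket_a side 0.86 [ 0.603 -0.164  0.044] [289. 193.]
```

View pics/c1.png

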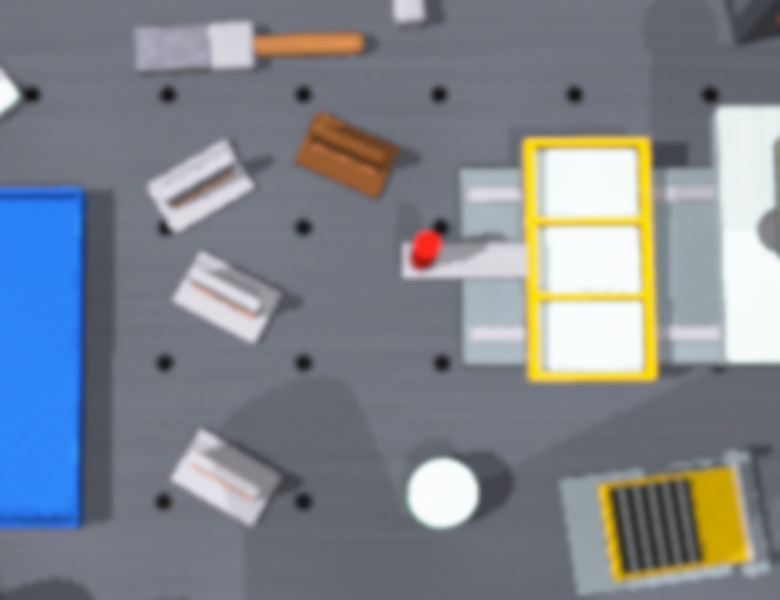

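View pics/c2.png

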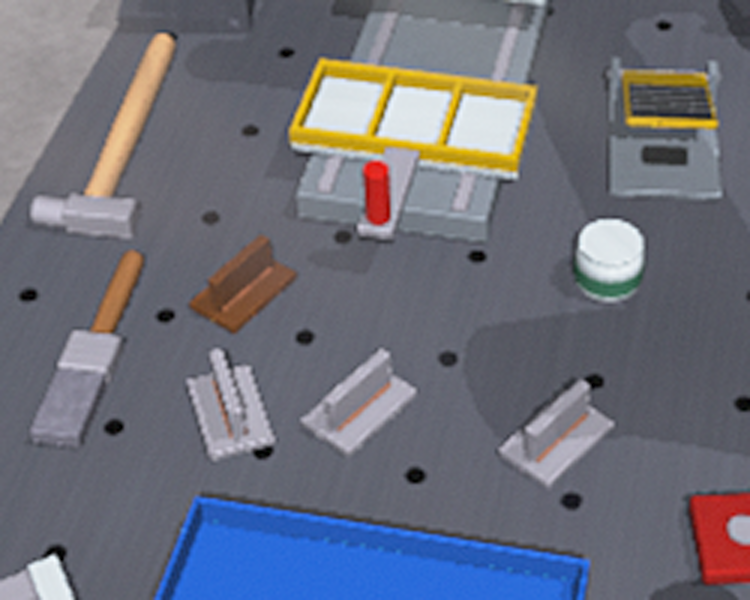

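```bash
cat >> h.py <<'E'
from scipy.optimize import minimize
SS=4
def box(x0,x1,y0,y1,z0,z1): return np.array([[x,y,z] for x in(x0,x1) for y in(y0,y1) for z in(z0,z1)])
BR=[box(-.04,.04,-.025,.025,0,.008),box(-.033,.033,-.005,.005,.008,.042)]
SL=[box(-.102,.102,-.052,.052,.030,.056)]
TR=[box(-.145,.145,-.065,.065,0,.030)]
def sil(c,boxes,x,y,yaw,z,roi):
    u0,v0,u1,v1=roi; im=np.zeros(((v1-v0)*SS,(u1-u0)*SS),np.uint8); a=np.radians(yaw)
    Rz=np.array([[np.cos(a),-np.sin(a),0],[np.sin(a),np.cos(a),0],[0,0,1]])
    for b in boxes:
        P=np.array([proj(c,Rz@p+[x,y,z]) for p in b]); P=(P-[u0,v0]+.5)*SS-.5
        cv2.fillConvexPoly(im,cv2.convexHull((P*16).round().astype(np.int32)),255,shift=4)
    return cv2.resize(im,(u1-u0,v1-v0),interpolation=cv2.INTER_AREA)/255.
def fit(views,boxes,x,y,yaw,z=0,m=12):
    V=[]
    for c,mk in views:
        v,u=np.nonzero(mk); roi=(max(0,u.min()-m),max(0,v.min()-m),min(640,u.max()+m),min(480,v.max()+m))
        V.append((c,mk[roi[1]:roi[3],roi[0]:roi[2]].astype(float),roi))
    def cost(p):
        return sum(np.abs(sil(c,boxes,p[0],p[1],p[2],z,r)-mk).sum()/mk.sum() for c,mk,r in V)
    best=None
    for y0 in (yaw if hasattr(yaw,'__len__') else [yaw]):
        r=minimize(cost,[x,y,y0],method="Nelder-Mead",options=dict(initial_simplex=[[x,y,y0],[x+.008,y,y0],[x,y+.008,y0],[x,y,y0+8]],maxiter=150,xatol=1e-4,fatol=1e-4))
        if best is None or r.fun<best.fun: best=r
    return best.x,best.fun/len(V)
def brackets(t,s):
    out=[]
    T=spotter.trace(t,"bracket_a"); S=spotter.trace(s,"bracket_a") if s is not None else []
    for m in T:
        v,u=np.nonzero(m["pixels"]); 
        if len(u)<30: continue
        p=atz(t,u.mean(),v.mean(),.01); col=t["img"][m["pixels"]].mean(0)
        vs=[(t,m["pixels"])]
        for k in S:
            v2,u2=np.nonzero(k["pixels"]); 
            if len(u2) and np.hypot(*(atz(s,u2.mean(),v2.mean(),.012)-p)[:2])<.03: vs.append((s,k["pixels"])); break
        r,f=fit(vs,BR,p[0],p[1],[-60,-20,20,60])
        out.append((r,f,len(vs),m["confidence"],col)); print("br",np.round(r,4),"err",round(f,3),"views",len(vs),"conf",round(m["confidence"],2),"rgb",col.round())
    return out
E
python3 - <<'E'
from h import *
t=camera("top"); s=camera("side")
brackets(t,s)
def yel(c,roi):
    h=cv2.cvtColor(c["img"],cv2.COLOR_RGB2HSV); m=cv2.inRange(h,(18,120,90),(35,255,255)); k=np.zeros_like(m); u0,v0,u1,v1=roi; k[v0:v1,u0:u1]=m[v0:v1,u0:u1]
    cs,_=cv2.findContours(k,cv2.RETR_EXTERNAL,cv2.CHAIN_APPROX_NONE); o=np.zeros_like(k); cv2.drawContours(o,[max(cs,key=cv2.contourArea)],-1,1,-1); return o>0
mt=yel(t,(375,130,450,245)); ms=yel(s,(235,155,340,220))
SW=[box(-.102,.102,-.052,.052,.042,.056)]
for v in([(t,mt)],[(s,ms)],[(t,mt),(s,ms)]): print("slide",fit(v,SW,.61,-.17,0))
for k,c in(("t",t),("s",s)):
    h=cv2.cvtColor(c["img"],cv2.COLOR_RGB2HSV); m=(cv2.inRange(h,(0,150,120),(8,255,255))|cv2.inRange(h,(172,150,120),(180,255,255)))
    roi=(350,170,380,200) if k=="t" else (262,195,292,235)
    z=np.zeros_like(m); z[roi[1]:roi[3],roi[0]:roi[2]]=m[roi[1]:roi[3],roi[0]:roi[2]]; v,u=np.nonzero(z)
    print("post",k,u.min(),u.max(),v.min(),v.max(),u.mean(),v.mean(),atz(c,u.mean(),v.mean(),.085))
T=spotter.trace(t,"tray");Sd=spotter.trace(s,"tray")
for v in([(t,T[0]["pixels"])],[(s,Sd[0]["pixels"])]): 
    try: print("tray",fit(v,TR,.53,.315,[0]),fit(v,TR,.53,.315,[90]))
    except Exception as e: print(e)
h=cv2.cvtColor(t["img"],cv2.COLOR_RGB2HSV)
k=yel(t,(410,245,480,295)); print("ped",cv2.minAreaRect(cv2.findContours(k.astype(np.uint8),0,2)[0][0]))
a=t["img"][230:310,390:490][...,::-1];cv2.imwrite("pics/ped.png",cv2.resize(a,None,fx=7,fy=7,interpolation=2))
a=t["img"][120:240,340:520][...,::-1];cv2.imwrite("pics/sl.png",cv2.resize(a,None,fx=4,fy=4,interpolation=2))
E
```

```text
br [7.14400e-01 2.25000e-02 6.67982e+01] err 0.071 views 2 conf 0.8 rgb [136.  85.  49.]
br [ 0.5878  0.1269 61.4582] err 0.059 views 2 conf 0.77 rgb [190. 185. 191.]
br [ 0.4314  0.1266 59.8421] err 0.057 views 2 conf 0.73 rgb [178. 174. 181.]
br [0.5545 0.4591 0.1063] err 0.042 views 1 conf 0.68 rgb [212. 193.  16.]
br [  0.6854   0.15   121.5958] err 0.085 views 2 conf 0.61 rgb [184. 180. 186.]
br [ 0.7171 -0.7136 66.4867] err 0.972 views 1 conf 0.25 rgb [164. 168. 162.]
br [ 0.6118 -0.2019 -1.4597] err 0.843 views 1 conf 0.21 rgb [234. 224. 183.]
slide (array([ 0.61112846, -0.17750329,  0.17222455]), np.float64(0.01524474333872478))
slide (array([ 0.61054436, -0.17891922,  0.44557304]), np.float64(0.048036479708162334))
slide (array([ 0.61092934, -0.17790331,  0.35857531]), np.float64(0.034986038328770064))
post t 358 366 177 188 361.58620689655174 182.01149425287358 [ 0.61253826 -0.03729732  0.085     ]
post s 271 279 204 224 275.18954248366015 213.8562091503268 [ 0.6079216  -0.03220161  0.085     ]
tray (array([0.53282881, 0.31543446, 0.32631219]), np.float64(0.017830554681765753)) (array([  0.53312548,   0.315267  , 180.66533936]), np.float64(0.01788298206983328))
tray (array([0.53230011, 0.31400928, 0.42446555]), np.float64(0.016268382352941178)) (array([  0.53226459,   0.31407022, 180.39499901]), np.float64(0.016112975987496447))
ped ((443.8447265625, 273.7983093261719), (32.684349060058594, 45.93609619140625), 81.46923065185547)
```

View pics/ped.png

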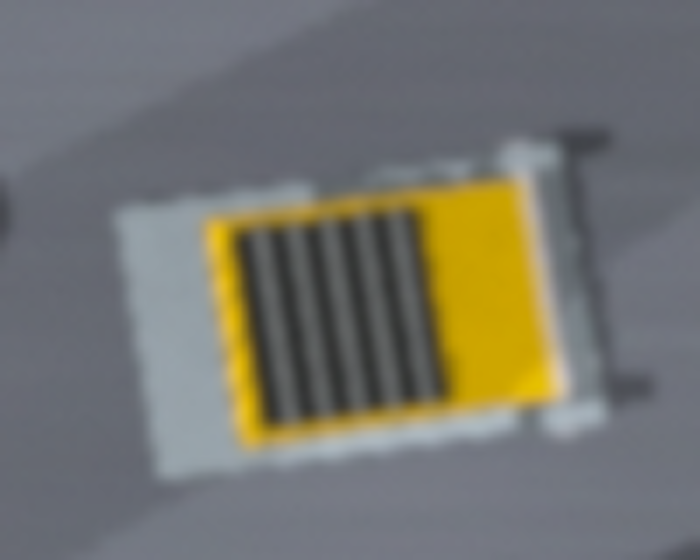

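View pics/sl.png

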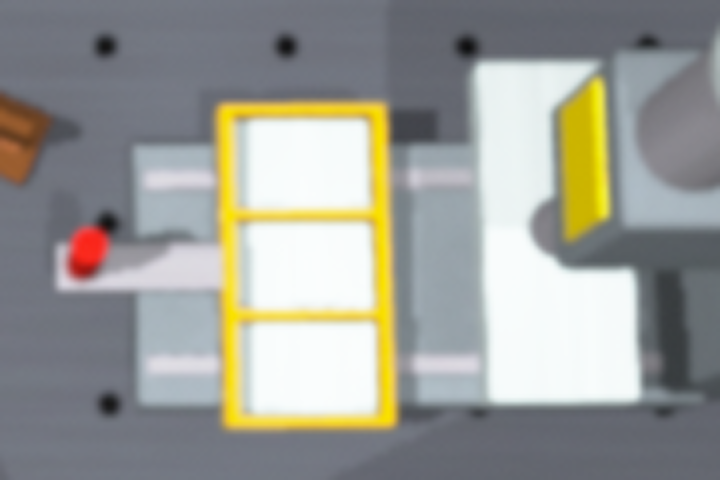

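Run:
```python
from h import *
t=camera("top"); s=camera("side")
for z in(.113,.135,.15): print("head",z,[atz(t,*p,z).round(3) for p in((459,136),(463,220),(500,220))],[atz(s,*p,z).round(3) for p in((259,137),(331,150),(335,126))])
print("bed",[atz(t,*p,.03).round(3) for p in((373.5,156.5),(374.5,221))])
# pedal: treadle corners image
P=[(441.5,0)]
tips=[(390+205/7,230+217/7),(390+245/7,230+450/7)]
hin=[(390+530/7,230+180/7),(390+570/7,230+395/7)]
print("free",[atz(t,*p,.080).round(4) for p in tips],"hinge",[atz(t,*p,.035).round(4) for p in hin])
pad=[(390+235/7,230+232/7),(390+268/7,230+428/7),(390+415/7,230+207/7),(390+448/7,230+400/7)]
print("pad",[atz(t,*p,.07).round(4) for p in pad])
base=[(390+118/7,230+210/7),(390+158/7,230+478/7)]
print("base",[atz(t,*p,.012).round(4) for p in base])
```

```text
head 0.113 [array([ 0.719, -0.27 ,  0.113]), array([ 0.515, -0.273,  0.113]), array([ 0.515, -0.36 ,  0.113])] [array([ 0.719, -0.301,  0.113]), array([ 0.512, -0.282,  0.113]), array([ 0.52 , -0.398,  0.113])]
head 0.135 [array([ 0.711, -0.263,  0.135]), array([ 0.512, -0.266,  0.135]), array([ 0.512, -0.351,  0.135])] [array([ 0.71 , -0.27 ,  0.135]), array([ 0.508, -0.252,  0.135]), array([ 0.516, -0.365,  0.135])]
head 0.15 [array([ 0.706, -0.258,  0.15 ]), array([ 0.509, -0.261,  0.15 ]), array([ 0.509, -0.345,  0.15 ])] [array([ 0.703, -0.249,  0.15 ]), array([ 0.505, -0.231,  0.15 ]), array([ 0.513, -0.343,  0.15 ])]
bed [array([ 0.692, -0.074,  0.03 ]), array([ 0.525, -0.074,  0.03 ])]
free [array([ 0.4202, -0.1746,  0.08  ]), array([ 0.3408, -0.1863,  0.08  ])] hinge [array([ 0.4362, -0.3008,  0.035 ]), array([ 0.3598, -0.3124,  0.035 ])]
pad [array([ 0.4156, -0.187 ,  0.07  ]), array([ 0.3482, -0.1967,  0.07  ]), array([ 0.4243, -0.2495,  0.07  ]), array([ 0.3578, -0.2589,  0.07  ])]
base [array([ 0.4268, -0.1577,  0.012 ]), array([ 0.33  , -0.1701,  0.012 ])]
```

Call:
play_rows:
  rows:
    - [0,[0,0,0],[0,0,-8.4]]
    - [0,[0,0,0],[0,0,-8.4]]
    - [0,[0,0,0],[0,0,-8.4]]
    - [0,[0,0,0],[0,0,-8.4]]
    - [0,[0,0,0],[0,0,-8.4]]
    - [0,[0,0,0],[0,0,-8.4]]
    - [0,[0,0,0],[0,0,-8.4]]
    - [0,[0,0,0],[0,0,-8.4]]
    - [0,[0,-5,0],[0,0,0]]
    - [0,[0,-5,0],[0,0,0]]
    - [0,[0,-5,0],[0,0,0]]
    - [0,[0,-5,0],[0,0,0]]
  newtons: 40

```text
time: 2.8
ee_pos: [0.2061, -0.3081, 0.2372]
tcp_rot: [-179.6, 0.2, 1.6]
wrist_force: [1.3, 1.2, 0.6]
opening: 0.0854
```

Call:
play_rows:
  rows:
    - [0,[4.5,-3,0],[0,0,0.4]]
    - [0,[4.5,-3,0],[0,0,0.4]]
    - [0,[4.5,-3,0],[0,0,0.4]]
    - [0,[4.5,-3,0],[0,0,0.4]]
    - [0,[4.5,-3,0],[0,0,0]]
    - [0,[4.5,-3,0],[0,0,0]]
    - [0,[4.5,-3,0],[0,0,0]]
    - [0,[4.5,-3,0],[0,0,0]]
    - [0,[3,-2,0],[0,0,0]]
    - [0,[0,0,0],[0,0,0]]

```text
time: 3.8
ee_pos: [0.5695, -0.0533, 0.2402]
tcp_rot: [-180.0, -0.3, -0.0]
wrist_force: [-1.1, 0.8, -0.5]
opening: 0.0854
```

Call:
play_rows:
  rows:
    - [0,[2.1,-0.8,2],[0,0,0]]
    - [0,[2.1,-0.8,4],[0,0,0]]
    - [0,[0,0,4],[0,0,0]]
    - [0,[0,0,0],[0,0,0]]

```text
time: 4.2
ee_pos: [0.6137, -0.0365, 0.1385]
tcp_rot: [-180.0, -0.4, 0.1]
wrist_force: [-0.4, 0.5, -0.3]
opening: 0.0851
```

Run:
```python
from h import *
o=get_obs();print(o["ee_pos"],o["tcp_rot"],o["q"])
s=camera("side");t=camera("top")
a=s["img"][130:290,190:400][...,::-1];cv2.imwrite("pics/p1.png",cv2.resize(a,None,fx=3,fy=3))
```

```text
[ 0.61369067 -0.03651224  0.13845417] [-1.79987072e+02 -3.70483198e-01  6.37796111e-02] [-3.42065183e+00  1.26769785e+01  7.25162140e+00  8.42056303e+01
  3.54206012e-02  8.65156408e+01]
```

View pics/p1.png

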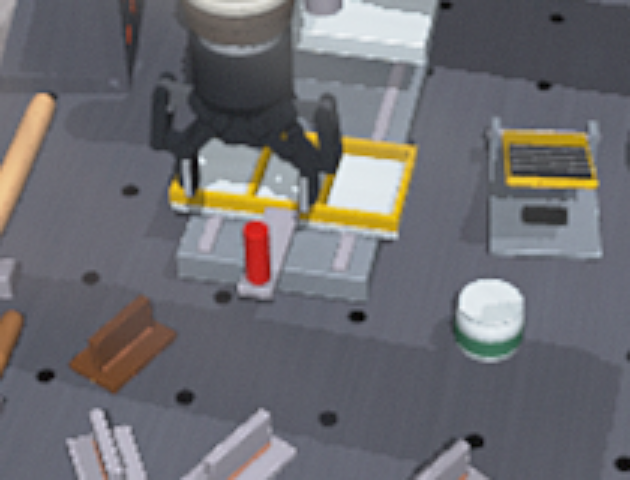

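Call:
play_rows:
  rows:
    - [0,[-0.3,0,3],[0,0,0]]
    - [0,[0,0,2.6],[0,0,0]]
    - [0,[0,0,0],[0,0,0]]
    - [1,[0,0,0],[0,0,0]]
    - [1,[0,0,0],[0,0,0]]
    - [1,[0,0,0],[0,0,0]]
    - [1,[0,0,0],[0,0,0]]
    - [1,[0,0,0],[0,0,0]]
    - [1,[0,0,0],[0,0,0]]
    - [1,[0,0,0],[0,0,0]]

```text
time: 5.3
ee_pos: [0.6098, -0.0393, 0.1087]
tcp_rot: [179.9, -1.1, -0.1]
wrist_force: [4.6, -0.1, -6.6]
opening: 0.0195
```

Run:
```python
from h import *
o=get_obs();print(o["ee_pos"],o["tcp_rot"],o["opening"],o["wrist_force"])
s=camera("side")
a=s["img"][130:290,190:400][...,::-1];cv2.imwrite("pics/p2.png",cv2.resize(a,None,fx=3,fy=3))
```

```text
[ 0.60979042 -0.03931431  0.10871266] [ 1.79900721e+02 -1.06742351e+00 -1.22108938e-01] 0.01948365587004995 [ 4.5583778  -0.07615437 -6.56125872]
```

View pics/p2.png

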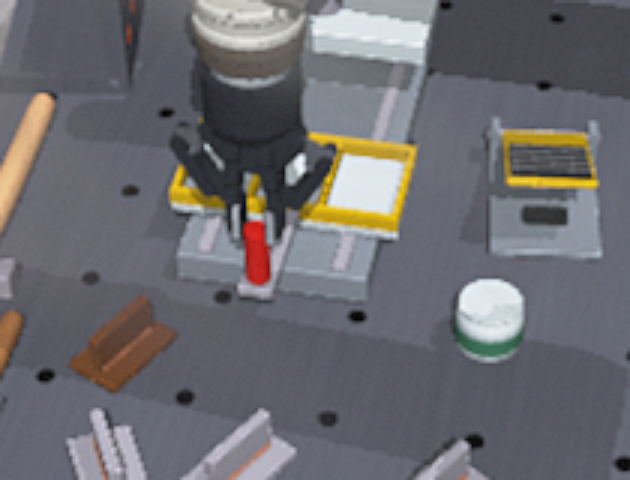

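Call:
play_rows:
  rows:
    - [0.3,[0,0,0],[0,0,0]]
    - [0.3,[0,0,0],[0,0,0]]
    - [0.3,[0,0,0],[0,0,0]]

```text
time: 5.65
ee_pos: [0.6107, -0.0393, 0.1103]
tcp_rot: [179.9, -1.2, -0.1]
wrist_force: [-0.4, 0.2, 0.7]
opening: 0.0595
```

Call:
play_rows:
  rows:
    - [0.3,[0,0,2],[0,1,0]]

```text
time: 5.75
ee_pos: [0.6131, -0.0395, 0.0933]
tcp_rot: [179.9, -2.5, -0.1]
wrist_force: [0.1, -0.6, 0.3]
opening: 0.0598
```

Call:
play_rows:
  rows:
    - [0.3,[0,0,0],[0,0,0]]

```text
time: 5.85
ee_pos: [0.6119, -0.0394, 0.0914]
tcp_rot: [179.9, -2.4, -0.1]
wrist_force: [-0.3, 1.0, -0.8]
opening: 0.0601
```

Call:
play_rows:
  rows:
    - [0.3,[-0.1,0,1],[0,-2.4,0]]

```text
time: 5.95
ee_pos: [0.6119, -0.0395, 0.0842]
tcp_rot: [179.9, -0.2, -0.1]
wrist_force: [1.0, -0.6, 0.4]
opening: 0.0602
```

Call:
play_rows:
  rows:
    - [1,[0,0,0],[0,0,0]]
    - [1,[0,0,0],[0,0,0]]

```text
time: 6.15
ee_pos: [0.6121, -0.0395, 0.0844]
tcp_rot: [179.9, -0.1, -0.1]
wrist_force: [0.0, 0.5, 0.2]
opening: 0.0315
```

Call:
play_rows:
  rows:
    - [1,[0,0,0],[0,0,0]]
    - [1,[0,0,0],[0,0,0]]

```text
time: 6.35
ee_pos: [0.6099, -0.0395, 0.0849]
tcp_rot: [179.9, 0.1, -0.1]
wrist_force: [9.5, 0.4, -12.3]
opening: 0.0208
```

Call:
play_rows:
  rows:
    - [1,[0,-1,0],[0,0,0]]
    - [1,[0,-1,0],[0,0,0]]
    - [1,[0,-1,0],[0,0,0]]

```text
time: 6.65
ee_pos: [0.6099, -0.0104, 0.0849]
tcp_rot: [179.7, 0.1, -0.3]
wrist_force: [0.9, -3.9, -4.9]
opening: 0.021
```

Call:
play_rows:
  rows:
    - [1,[0,-0.5,0],[0,0,0]]
    - [1,[0,-0.5,0],[0,0,0]]

```text
time: 6.85
ee_pos: [0.6098, -0.0055, 0.0849]
tcp_rot: [178.9, 0.1, -0.5]
wrist_force: [-0.1, -37.6, -6.6]
opening: 0.021
```

Call:
play_rows:
  rows:
    - [1,[0,-0.6,0],[0,0,0]]
    - [1,[0,-0.6,0],[0,0,0]]

```text
time: 7.05
ee_pos: [0.6099, -0.0018, 0.085]
tcp_rot: [177.8, 0.0, -0.9]
wrist_force: [0.9, -24.7, -3.8]
opening: 0.0213
```

Call:
play_rows:
  rows:
    - [0.3,[0,0.3,0],[0,0,0]]
    - [0.3,[0,0,0],[2,0,-0.8]]
    - [0.2,[0,0,-4],[0,0,0]]
    - [0.2,[0,0,-4],[0,0,0]]
    - [0.2,[-4,-3,-4],[0,0,0]]
    - [0.2,[-4,-4,-2],[0,0,0]]
    - [0.2,[-4,-4,0],[0,0,0]]
    - [0.2,[-4,-4,0],[0,0,0]]
    - [0,[-2,0,0],[0,0,0]]

```text
time: 7.95
ee_pos: [0.4527, 0.1304, 0.2213]
tcp_rot: [-179.5, -0.5, 0.0]
wrist_force: [-0.1, -0.3, -0.1]
opening: 0.0805
```

```bash
cat >> h.py <<'E'
def yel(c,roi):
    h=cv2.cvtColor(c["img"],cv2.COLOR_RGB2HSV); m=cv2.inRange(h,(18,120,90),(35,255,255)); k=np.zeros_like(m); u0,v0,u1,v1=roi; k[v0:v1,u0:u1]=m[v0:v1,u0:u1]
    cs,_=cv2.findContours(k,cv2.RETR_EXTERNAL,cv2.CHAIN_APPROX_NONE); o=np.zeros_like(k); cv2.drawContours(o,[max(cs,key=cv2.contourArea)],-1,1,-1); return o>0
SW=[box(-.102,.102,-.052,.052,.042,.056)]
def slide(t,s):
    v=[]
    if t is not None: v.append((t,yel(t,(350,130,460,245))))
    if s is not None: v.append((s,yel(s,(235,155,340,235))))
    for q in v: print("slide1",fit([q],SW,.61,-.15,0))
    r=fit(v,SW,.61,-.15,0); print("slide",r); return r
def show(c,u0,v0,u1,v1,f,name): cv2.imwrite(name,cv2.resize(c["img"][v0:v1,u0:u1][...,::-1],None,fx=f,fy=f,interpolation=2))
E
python3 - <<'E'
from h import *
s=camera("side");t=camera("top");o=get_obs();print(o["ee_pos"],o["tcp_rot"],o["time"])
slide(t,s); brackets(t,s)
cv2.imwrite("pics/t2.png",t["img"][...,::-1])
E
```

```text
[0.45292237 0.12867728 0.22174905] [-1.79564778e+02 -5.27844607e-01  5.44801359e-04] 8.05
slide1 (array([ 0.61106867, -0.14447121,  0.23937403]), np.float64(0.017745383867832847))
slide1 (array([ 0.61013967, -0.14640753,  0.94075109]), np.float64(0.839282890575585))
slide (array([ 0.61018715, -0.14509543,  0.20762083]), np.float64(0.4359724696330145))
br [ 0.5541  0.4583 -0.9717] err 0.099 views 2 conf 0.96 rgb [193. 172.  10.]
br [  0.6871   0.1515 -61.0113] err 0.53 views 2 conf 0.72 rgb [146. 144. 150.]
br [7.14600e-01 2.35000e-02 6.71176e+01] err 0.102 views 2 conf 0.56 rgb [114.  73.  44.]
```

View pics/t2.png

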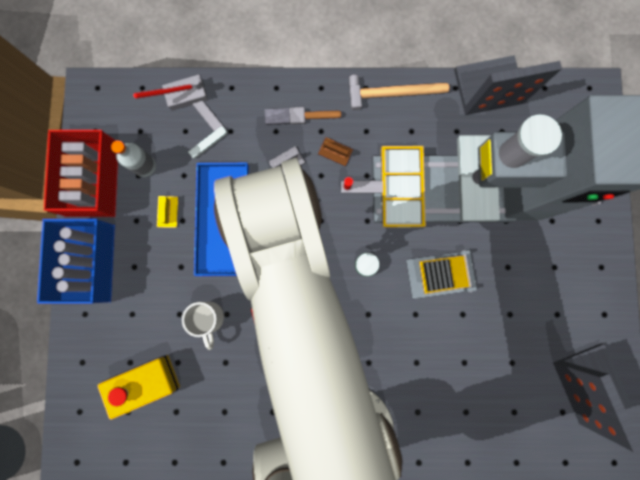

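Call:
play_rows:
  rows:
    - [0,[-2.1,0.2,3],[0,0,0]]
    - [0,[0,0,3],[0,0,7.5]]
    - [0,[0,0,2],[0,0,7.5]]
    - [0,[0,0,2],[0,0,7.5]]
    - [0,[0,0,2],[0,0,7.5]]
    - [0,[0,0,0],[0,0,0]]

```text
time: 8.75
ee_pos: [0.4403, 0.1254, 0.0971]
tcp_rot: [-179.2, -0.3, -31.5]
wrist_force: [-0.1, 0.1, 0.2]
opening: 0.0853
```

```bash
cat > st.py <<'E'
from h import *
import sys
# st.py x y z yaw : remaining move in tool axes (cm, deg)
o=get_obs(); tx=np.array([float(a) for a in sys.argv[1:4]]); Rm=rm(o["tcp_rot"])
d=Rm.T@(tx-o["ee_pos"])*100
Rt=rm([180,0,float(sys.argv[4])]); rv=np.degrees(R.from_matrix(Rm.T@Rt).as_rotvec())
print("pos",o["ee_pos"].round(4),"rot",o["tcp_rot"].round(1),"t",round(o["time"],2),"open",round(o["opening"],4)); print("shift cm",d.round(2),"turn",rv.round(1))
E
python3 st.py .4314 .1266 .022 -30.2
python3 - <<'E'
from h import *
s=camera("side"); show(s,200,150,430,350,3,"pics/p3.png")
E
```

```text
pos [0.4403 0.1254 0.0971] rot [-179.2   -0.3  -31.5] t 8.75 open 0.0853
shift cm [-0.86  0.47  7.5 ] turn [-0.8 -0.3 -1.3]
```

View pics/p3.png

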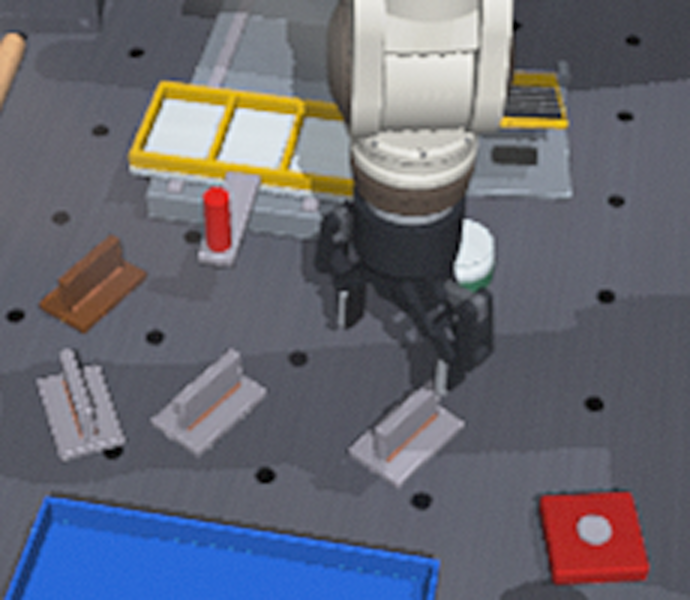

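Call:
play_rows:
  rows:
    - [0.3,[-0.9,0.5,3.7],[-0.8,-0.3,-1.3]]
    - [0.3,[0,0,2],[0,0,0]]
    - [0.3,[0,0,0],[0,0,0]]

```text
time: 9.1
ee_pos: [0.4348, 0.1265, 0.0443]
tcp_rot: [-179.7, -0.3, -29.3]
wrist_force: [0.3, 0.1, -0.9]
opening: 0.0601
```

```bash
python3 st.py .4314 .1266 .022 -30.2
```

```text
pos [0.4348 0.1265 0.0443] rot [-179.7   -0.3  -29.3] t 9.1 open 0.0601
shift cm [-0.31  0.17  2.23] turn [-0.3 -0.3  0.9]
```

Call:
play_rows:
  rows:
    - [0.4,[-0.3,0.2,1.5],[-0.3,-0.3,0.9]]
    - [0.5,[0,0,0.6],[0,0,0]]
    - [1,[0,0,0],[0,0,0]]
    - [1,[0,0,0],[0,0,0]]
    - [1,[0,0,0],[0,0,0]]
    - [1,[0,0,0],[0,0,0]]
  newtons: 50

```text
time: 9.7
ee_pos: [0.4342, 0.1267, 0.0267]
tcp_rot: [-179.8, -0.1, -30.0]
wrist_force: [0.2, -0.6, -2.6]
opening: 0.0093
```

Call:
play_rows:
  rows:
    - [1,[0,0,-2],[0,0,0]]
    - [1,[0,0,-4],[0,0,0]]
    - [1,[0,0,-4],[0,0,0]]
    - [1,[0,0,-3],[0,0,-7.5]]
    - [1,[0,0,0],[0,0,-7.5]]
    - [1,[0,0,0],[0,0,-7.5]]
    - [1,[0,0,0],[0,0,-7.5]]
    - [1,[0,0,0],[0,0,0]]

```text
time: 10.5
ee_pos: [0.4324, 0.1261, 0.1617]
tcp_rot: [-179.9, -0.1, 1.1]
wrist_force: [0.3, -0.4, -3.2]
opening: 0.0091
```

```bash
python3 st.py .5455 -.144 .15 0.3;  python3 - <<'E'
from h import *
s=camera("side"); show(s,200,150,430,350,3,"pics/p4.png")
E
```

```text
pos [0.4324 0.1261 0.1617] rot [-1.799e+02 -1.000e-01  1.100e+00] t 10.5 open 0.0091
shift cm [10.79 27.23  1.16] turn [-0.1 -0.1  0.8]
```

View pics/p4.png

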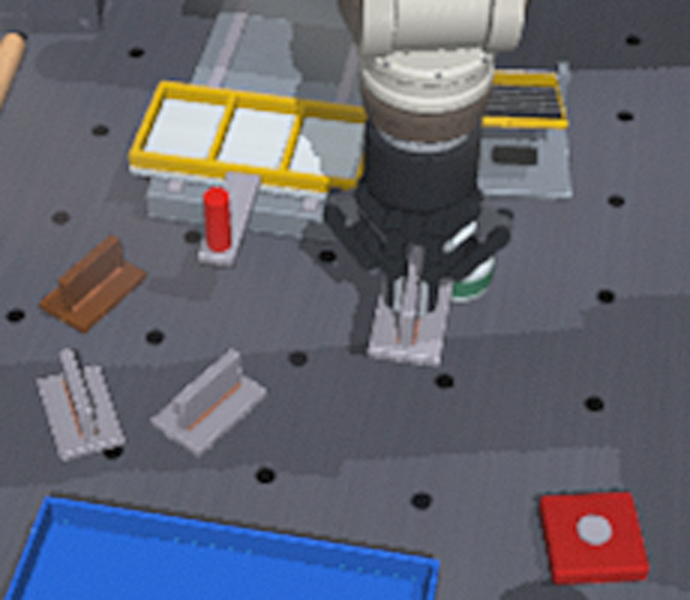

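Call:
play_rows:
  rows:
    - [1,[1.5,3.9,0],[0,0,0.8]]
    - [1,[1.5,3.9,0],[0,0,0]]
    - [1,[1.5,3.9,0],[0,0,0]]
    - [1,[1.5,3.9,0],[0,0,0]]
    - [1,[1.5,3.9,0],[0,0,0]]
    - [1,[1.5,3.9,0],[0,0,0]]
    - [1,[1,2,0],[0,0,0]]
    - [1,[0,0,0],[0,0,0]]

```text
time: 11.35
ee_pos: [0.5331, -0.1375, 0.159]
tcp_rot: [-179.9, -0.0, -1.7]
wrist_force: [-0.1, -0.4, -3.4]
opening: 0.0091
```

```bash
python3 st.py .5455 -.144 .12 0.3
```

```text
pos [ 0.5331 -0.1375  0.159 ] rot [-179.9   -0.    -1.7] t 11.35 open 0.0091
shift cm [1.26 0.62 3.9 ] turn [-0.1 -0.  -2. ]
```

Call:
play_rows:
  rows:
    - [1,[1.3,0.6,2],[0,0,-2]]
    - [1,[0,0,2],[0,0,0]]
    - [1,[0,0,0],[0,0,0]]

```text
time: 11.65
ee_pos: [0.5458, -0.144, 0.1175]
tcp_rot: [-179.8, 0.1, -0.3]
wrist_force: [-0.3, -0.1, -3.3]
opening: 0.0094
```

```bash
python3 st.py .5455 -.144 .069 0.3
python3 - <<'E'
from h import *
s=camera("side");t=camera("top"); show(s,220,130,380,250,4,"pics/p5.png"); show(t,330,120,490,250,4,"pics/p6.png")
E
```

```text
pos [ 0.5458 -0.144   0.1175] rot [-1.798e+02  1.000e-01 -3.000e-01] t 11.65 open 0.0094
shift cm [-0.02  0.02  4.85] turn [-0.2  0.1 -0.6]
```

View pics/p5.png

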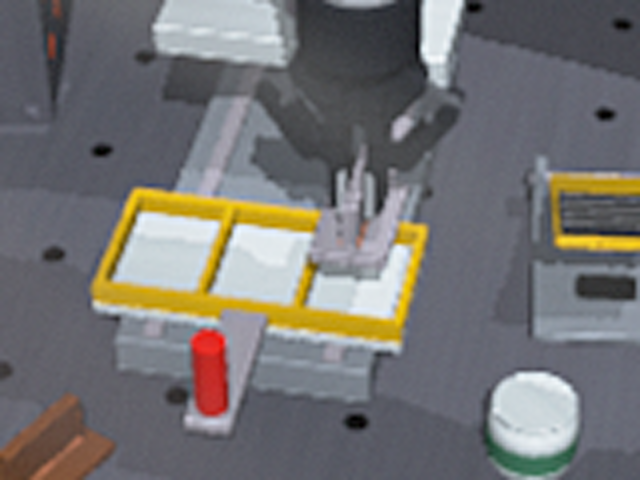

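Run:
```python
from h import *
s=camera("side"); o=get_obs(); p=o["ee_pos"]; im=cv2.resize(s["img"][130:250,220:380][...,::-1],None,fx=5,fy=5,interpolation=2)
def poly(P,col):
    Q=np.array([(proj(s,q)-[220,130]+.5)*5 for q in P]).round().astype(np.int32); cv2.polylines(im,[Q],True,col,1)
def rect(cx,cy,hx,hy,z): return [[cx+a*hx,cy+b*hy,z] for a,b in((-1,-1),(1,-1),(1,1),(-1,1))]
z=p[2]-.0267; poly(rect(p[0],p[1]-.0015,.025,.04,z+.008),(0,0,255))
for k in(-1,0,1): poly(rect(.611+k*.0655,-.1455,.030,.044,.042),(0,160,0))
poly(rect(.611,-.1455,.102,.052,.056),(255,0,0))
cv2.imwrite("pics/p7.png",im)
```

```text
(no output)
```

View pics/p7.png

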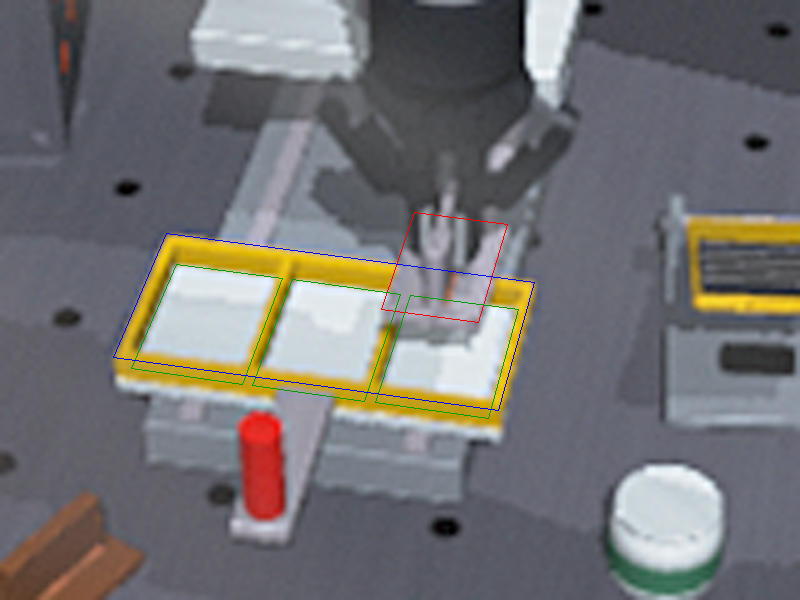

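Call:
play_rows:
  rows:
    - [1,[0,0,2],[0,0,-0.6]]
    - [1,[0,0,1.5],[0,0,0]]
    - [1,[0,0,0.6],[0,0,0]]

```text
time: 12.1
ee_pos: [0.5493, -0.1436, 0.0838]
tcp_rot: [-180.0, -0.6, 0.4]
wrist_force: [0.4, 0.4, -3.0]
opening: 0.0092
```

Call:
play_rows:
  rows:
    - [1,[0,0,0.4],[0,0,0]]
    - [1,[0,0,0.3],[0,0,0]]

```text
time: 12.3
ee_pos: [0.5494, -0.1434, 0.0771]
tcp_rot: [180.0, -0.7, 0.3]
wrist_force: [-0.5, -0.6, -2.9]
opening: 0.0093
```

Call:
play_rows:
  rows:
    - [1,[-0.3,0.1,0.2],[0,-0.7,0]]
    - [1,[0,0,0.3],[0,0,0]]

```text
time: 12.5
ee_pos: [0.5466, -0.1445, 0.0726]
tcp_rot: [180.0, 0.0, 0.3]
wrist_force: [0.4, 0.0, -2.0]
opening: 0.0091
```

Call:
play_rows:
  rows:
    - [1,[0,0,0.3],[0,0,0]]
    - [1,[0,0,0.2],[0,0,0]]

```text
time: 12.7
ee_pos: [0.5468, -0.1447, 0.0682]
tcp_rot: [180.0, 0.0, 0.3]
wrist_force: [-7.6, 1.5, 15.1]
opening: 0.0087
```

Call:
play_rows:
  rows:
    - [0.5,[0,0,0],[0,0,0]]
    - [0.5,[0,0,0],[0,0,0]]
    - [0.5,[0,0,-3],[0,0,0]]
    - [0.5,[0,0,-4],[0,0,0]]
    - [0.5,[0,0,-3],[0,0,0]]
    - [0.5,[-2,-5,0],[0,0,0]]
    - [0.5,[0,-5,0],[0,0,0]]
    - [0.5,[0,-5,0],[0,0,0]]

```text
time: 13.5
ee_pos: [0.5289, 0.0002, 0.1742]
tcp_rot: [179.9, -0.4, -0.2]
wrist_force: [1.6, 0.5, 0.3]
opening: 0.0426
```

```bash
python3 st.py .5878 .1269 .10 -28.5
python3 - <<'E'
from h import *
s=camera("side");t=camera("top"); show(s,200,130,400,330,3,"pics/p8.png"); show(t,250,120,490,280,3,"pics/p9.png")
E
```

```text
pos [5.289e-01 2.000e-04 1.742e-01] rot [179.9  -0.4  -0.2] t 13.5 open 0.0426
shift cm [  5.79 -12.71   7.43] turn [ 0.  -0.4 28.3]
```

View pics/p8.png

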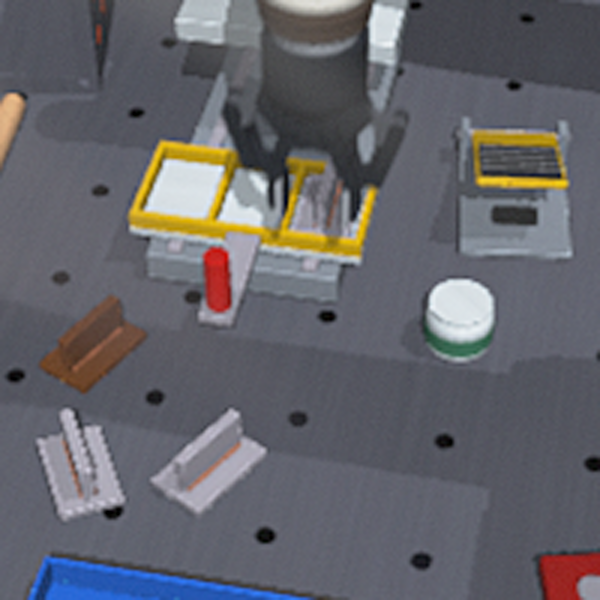

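View pics/p9.png

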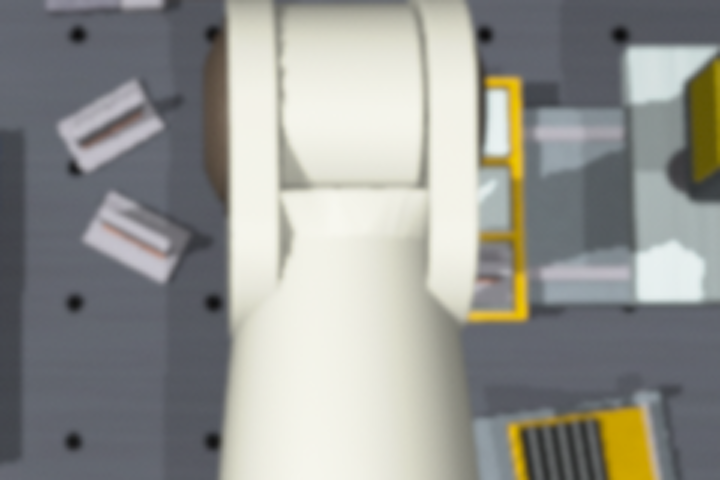

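Call:
play_rows:
  rows:
    - [0.3,[2,-4.2,0],[0,0,0]]
    - [0.3,[2,-4.2,0],[0,0,0]]
    - [0.3,[2,-4.2,2],[0,0,0]]
    - [0.3,[0,0,2],[0,0,7.2]]
    - [0.3,[0,0,2],[0,0,7.2]]
    - [0.3,[0,0,0],[0,0,7.2]]
    - [0.3,[0,0,0],[0,0,7.2]]
    - [0.3,[0,0,0],[0,0,0]]

```text
time: 14.4
ee_pos: [0.5924, 0.134, 0.1139]
tcp_rot: [-179.7, -0.6, -29.5]
wrist_force: [0.6, -0.3, 0.3]
opening: 0.0599
```

```bash
python3 st.py .5878 .1269 .024 -28.5
```

```text
pos [0.5924 0.134  0.1139] rot [-179.7   -0.6  -29.5] t 14.4 open 0.0599
shift cm [-0.14  0.89  8.98] turn [-0.3 -0.6 -1. ]
```

Call:
play_rows:
  rows:
    - [0.3,[-0.1,0.9,4],[-0.3,-0.6,-1]]
    - [0.3,[0,0,2],[0,0,0]]
    - [0.3,[0,0,0],[0,0,0]]

```text
time: 14.7
ee_pos: [0.5892, 0.1259, 0.0542]
tcp_rot: [-179.9, -0.2, -27.9]
wrist_force: [-0.3, 0.1, 0.4]
opening: 0.0596
```

```bash
python3 st.py .5878 .1269 .024 -28.5
python3 - <<'E'
from h import *
s=camera("side"); show(s,200,180,400,330,3,"pics/p10.png")
E
```

```text
pos [0.5892 0.1259 0.0542] rot [-179.9   -0.2  -27.9] t 14.7 open 0.0596
shift cm [-0.18 -0.02  3.02] turn [-0.1 -0.2  0.6]
```

View pics/p10.png

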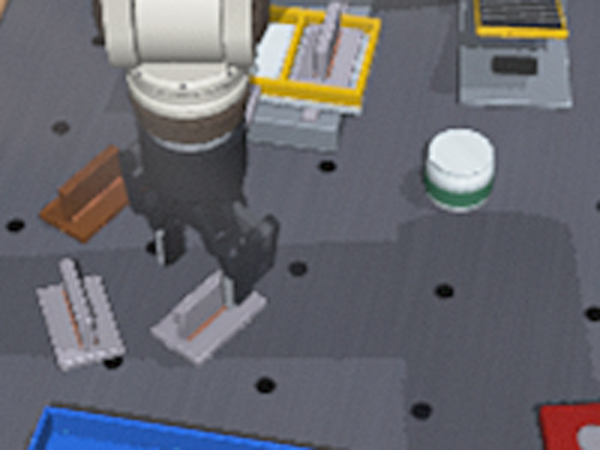

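Call:
play_rows:
  rows:
    - [0.4,[-0.2,0,2],[0,0,0.6]]
    - [0.5,[0,0,0.8],[0,0,0]]
    - [1,[0,0,0],[0,0,0]]
    - [1,[0,0,0],[0,0,0]]
    - [1,[0,0,0],[0,0,0]]
    - [1,[0,0,0],[0,0,0]]

```text
time: 15.35
ee_pos: [0.5913, 0.1272, 0.0342]
tcp_rot: [-179.5, -0.6, -28.2]
wrist_force: [0.6, 0.1, -2.9]
opening: 0.0096
```

Call:
play_rows:
  rows:
    - [0.7,[0,0,0.3],[0,0,0]]
    - [0.7,[0,0,0.8],[0.5,-0.6,0]]

```text
time: 15.55
ee_pos: [0.5927, 0.1277, 0.0249]
tcp_rot: [-178.9, -0.1, -28.1]
wrist_force: [0.6, 0.6, 0.4]
opening: 0.0258
```

Call:
play_rows:
  rows:
    - [1,[0,0,0.2],[0,0,0]]
    - [1,[0,0,0],[0,0,0]]
    - [1,[0,0,0],[0,0,0]]

```text
time: 15.85
ee_pos: [0.5926, 0.1275, 0.0219]
tcp_rot: [-178.9, -0.1, -28.1]
wrist_force: [-0.4, -0.2, 1.0]
opening: 0.0092
```

Call:
play_rows:
  rows:
    - [1,[0,0,-2],[0,0,0]]
    - [1,[0,0,-4],[0,0,0]]
    - [1,[0,0,-4],[0,0,0]]
    - [1,[0,0,-4],[0,0,-7.2]]
    - [1,[0,0,-1.5],[0,0,-7.2]]
    - [1,[0,0,0],[0,0,-7.2]]
    - [1,[0,0,0],[0,0,-7.2]]
    - [1,[0,0,0],[0,0,0]]

```text
time: 16.65
ee_pos: [0.5882, 0.1239, 0.1774]
tcp_rot: [-179.2, -0.0, 1.7]
wrist_force: [0.7, -0.2, -3.7]
opening: 0.0091
```

```bash
python3 st.py .611 -.1427 .17 0.3;  python3 - <<'E'
from h import *
s=camera("side"); show(s,180,130,400,330,3,"pics/p11.png")
E
```

```text
pos [0.5882 0.1239 0.1774] rot [-179.2   -0.     1.7] t 16.65 open 0.0091
shift cm [ 1.48 26.72  0.38] turn [-0.8 -0.   1.4]
```

View pics/p11.png

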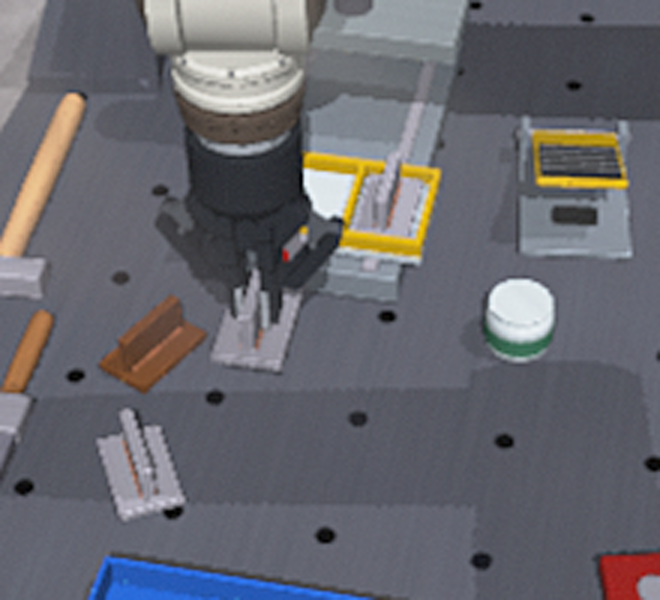

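Call:
play_rows:
  rows:
    - [1,[0.3,3.9,0],[0,0,1.4]]
    - [1,[0.3,3.9,0],[0,0,0]]
    - [1,[0.3,3.9,0],[0,0,0]]
    - [1,[0.3,3.9,0],[0,0,0]]
    - [1,[0.3,3.9,0],[0,0,0]]
    - [1,[0,3.9,0],[0,0,0]]
    - [1,[0,3,0],[0,0,0]]
    - [1,[0,0,0],[0,0,0]]

```text
time: 17.5
ee_pos: [0.5996, -0.1485, 0.1668]
tcp_rot: [-179.2, 0.6, -1.7]
wrist_force: [-1.0, 0.5, -3.5]
opening: 0.0095
```

```bash
python3 st.py .611 -.1427 .12 0.3
```

```text
pos [ 0.5996 -0.1485  0.1668] rot [-179.2    0.6   -1.7] t 17.5 open 0.0095
shift cm [ 1.17 -0.55  4.67] turn [-0.8  0.6 -2. ]
```

Call:
play_rows:
  rows:
    - [1,[1.2,-0.6,2],[0,0.6,-2]]
    - [1,[0,0,2.8],[0,0,0]]
    - [1,[0,0,0],[0,0,0]]

```text
time: 17.8
ee_pos: [0.6112, -0.1428, 0.1161]
tcp_rot: [-179.2, 0.1, -0.4]
wrist_force: [-0.5, 0.6, -3.3]
opening: 0.009
```

```bash
python3 st.py .611 -.1427 .069 0.3
python3 - <<'E'
from h import *
s=camera("side"); show(s,220,130,380,250,5,"pics/p12.png")
E
```

```text
pos [ 0.6112 -0.1428  0.1161] rot [-1.792e+02  1.000e-01 -4.000e-01] t 17.8 open 0.009
shift cm [-0.01  0.06  4.71] turn [-0.8  0.1 -0.7]
```

View pics/p12.png

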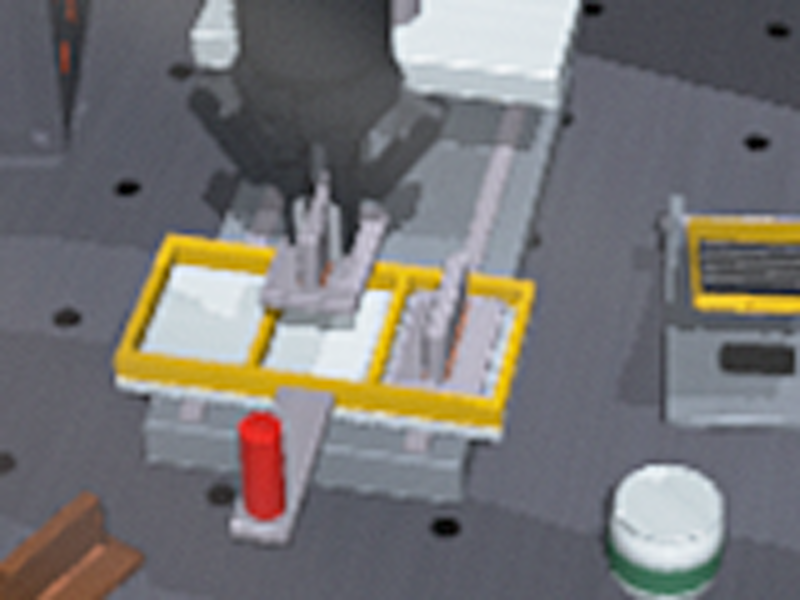

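Call:
play_rows:
  rows:
    - [1,[0,0,2],[0,0,-0.7]]
    - [1,[-0.1,0,1.2],[0,0,0]]
    - [1,[-0.1,0,0.6],[0,0,0]]

```text
time: 18.15
ee_pos: [0.6117, -0.1416, 0.0843]
tcp_rot: [-179.3, -0.4, 0.2]
wrist_force: [-0.4, -0.3, -3.9]
opening: 0.0094
```

```bash
python3 st.py .611 -.1427 .064 0.3
```

```text
pos [ 0.6117 -0.1416  0.0843] rot [-179.3   -0.4    0.2] t 18.15 open 0.0094
shift cm [-0.09  0.13  2.03] turn [-0.7 -0.4 -0.1]
```

Call:
play_rows:
  rows:
    - [1,[-0.1,0.1,0.8],[0,-0.4,0]]
    - [1,[0,0,0.6],[0,0,0]]
    - [1,[0,0,0.4],[0,0,0]]

```text
time: 18.45
ee_pos: [0.6113, -0.1423, 0.0672]
tcp_rot: [-179.3, -0.1, 0.1]
wrist_force: [1.0, 0.9, -3.0]
opening: 0.0095
```

Call:
play_rows:
  rows:
    - [1,[0,0,0.25],[0,0,0]]

```text
time: 18.55
ee_pos: [0.6113, -0.1423, 0.0645]
tcp_rot: [-179.3, -0.1, 0.1]
wrist_force: [-0.1, 0.1, -3.2]
opening: 0.0096
```

Call:
play_rows:
  rows:
    - [1,[0,0,0.2],[0,0,0]]
    - [0.5,[0,0,0],[0,0,0]]
    - [0.5,[0,0,0],[0,0,0]]
    - [0.5,[0,0,-3],[0,0,0]]
    - [0.5,[0,0,-4],[0,0,0]]
    - [0.5,[0,0,-4],[0,0,0]]
    - [0.5,[0.5,-5,0],[0,0,0]]
    - [0.5,[0.5,-5,0],[0,0,0]]
    - [0.3,[0.5,-5,0],[0,0,0]]
    - [0.3,[0.5,-5,0],[0,0,0]]
    - [0.3,[0.5,-5,0],[0,0,0]]

```text
time: 19.65
ee_pos: [0.6392, 0.1031, 0.187]
tcp_rot: [-179.3, -0.8, -0.6]
wrist_force: [1.6, -0.3, 0.5]
opening: 0.06
```

```bash
python3 st.py .6854 .150 .10 31.6
python3 - <<'E'
from h import *
s=camera("side"); t=camera("top");show(s,180,130,400,330,3,"pics/p13.png")
brackets(t,s)
E
```

```text
pos [0.6392 0.1031 0.187 ] rot [-179.3   -0.8   -0.6] t 19.65 open 0.06
shift cm [ 4.45 -4.64  8.82] turn [ -0.4  -1.  -32.2]
br [ 0.6226 -0.152  90.4525] err 0.066 views 1 conf 0.8 rgb [169. 165. 169.]
br [ 0.5552 -0.1537 91.658 ] err 0.069 views 1 conf 0.7 rgb [174. 170. 174.]
br [ 0.5546  0.4579 -0.5082] err 0.073 views 2 conf 0.69 rgb [187. 168.  14.]
br [0.4299 0.3511 0.1813] err 0.889 views 2 conf 0.57 rgb [ 34.  98. 200.]
br [7.14500e-01 2.35000e-02 6.91435e+01] err 1.063 views 2 conf 0.54 rgb [100.  64.  40.]
```

View pics/p13.png

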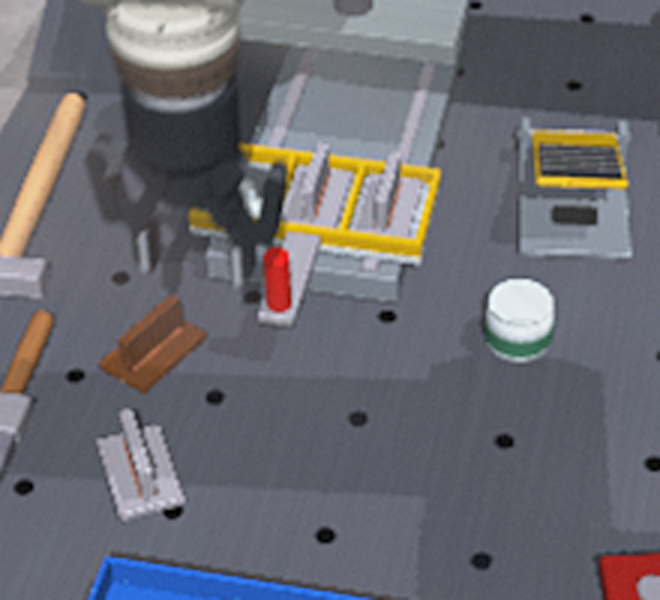

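Call:
play_rows:
  rows:
    - [0.3,[2.3,-2.3,0],[0,-0.8,0]]
    - [0.3,[2.2,-2.3,2],[0,0,0]]
    - [0.3,[0,0,2],[0,0,-8]]
    - [0.3,[0,0,2],[0,0,-8]]
    - [0.3,[0,0,0],[0,0,-8]]
    - [0.3,[0,0,0],[0,0,-8]]
    - [0.3,[0,0,0],[0,0,0]]

```text
time: 20.55
ee_pos: [0.6866, 0.139, 0.1241]
tcp_rot: [-179.5, -0.2, 32.0]
wrist_force: [0.6, -0.1, -1.4]
opening: 0.0594
```

```bash
python3 st.py .6854 .150 .022 31.6
```

```text
pos [0.6866 0.139  0.1241] rot [-179.5   -0.2   32. ] t 20.55 open 0.0594
shift cm [ 0.46 -0.9  10.22] turn [-0.5 -0.2  0.4]
```

Call:
play_rows:
  rows:
    - [0.3,[0.5,-0.9,4],[-0.5,-0.2,0.4]]
    - [0.3,[0,0,3],[0,0,0]]
    - [0.3,[0,0,0],[0,0,0]]

```text
time: 20.85
ee_pos: [0.6878, 0.1457, 0.0551]
tcp_rot: [179.9, -0.2, 30.6]
wrist_force: [-0.3, -0.4, -0.5]
opening: 0.0594
```

```bash
python3 st.py .6854 .150 .022 31.6
python3 - <<'E'
from h import *
s=camera("side");show(s,180,200,340,330,5,"pics/p14.png")
E
```

```text
pos [0.6878 0.1457 0.0551] rot [179.9  -0.2  30.6] t 20.85 open 0.0594
shift cm [-0.   -0.5   3.31] turn [ 0.1 -0.2 -1. ]
```

View pics/p14.png

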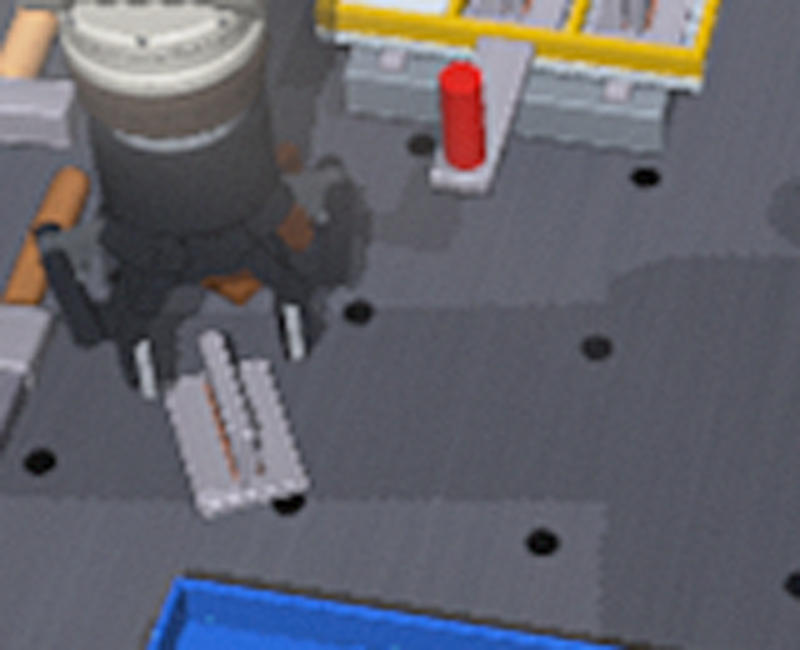

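Call:
play_rows:
  rows:
    - [0.4,[0,-0.5,2],[0,0,-1]]
    - [0.6,[0,0,1],[0,0,0]]
    - [0.6,[0,0,0],[0,0,0]]

```text
time: 21.2
ee_pos: [0.689, 0.1488, 0.0333]
tcp_rot: [179.7, -0.7, 31.2]
wrist_force: [0.5, 0.2, -0.1]
opening: 0.0342
```

```bash
python3 st.py .6854 .150 .022 31.6
```

```text
pos [0.689  0.1488 0.0333] rot [179.7  -0.7  31.2] t 21.2 open 0.0342
shift cm [-0.25 -0.3   1.13] turn [ 0.3 -0.7 -0.4]
```

Call:
play_rows:
  rows:
    - [0.7,[-0.2,-0.3,1.1],[0.3,-0.7,-0.4]]
    - [1,[0,0,0.1],[0,0,0]]
    - [1,[0,0,0],[0,0,0]]
    - [1,[0,0,0],[0,0,0]]

```text
time: 21.6
ee_pos: [0.6873, 0.15, 0.0241]
tcp_rot: [179.9, -0.2, 31.4]
wrist_force: [-0.3, -0.0, -4.0]
opening: 0.0092
```

Call:
play_rows:
  rows:
    - [1,[0,0,-2],[0,0,0]]
    - [1,[0,0,-4],[0,0,0]]
    - [1,[0,0,-4],[0,0,0]]
    - [1,[0,0,-4],[0,0,7.8]]
    - [1,[0,0,-1.5],[0,0,7.8]]
    - [1,[0,0,0],[0,0,7.8]]
    - [1,[0,0,0],[0,0,7.8]]
    - [1,[0,0,0],[0,0,0]]

```text
time: 22.4
ee_pos: [0.6849, 0.1496, 0.1823]
tcp_rot: [179.9, 0.2, -0.9]
wrist_force: [-1.1, -0.4, -4.4]
opening: 0.0091
```

```bash
python3 st.py .6765 -.1465 .17 0.3
```

```text
pos [0.6849 0.1496 0.1823] rot [179.9   0.2  -0.9] t 22.4 open 0.0091
shift cm [-0.35 29.62  1.26] turn [ 0.1  0.2 -1.2]
```

Call:
play_rows:
  rows:
    - [1,[0,4,0],[0,0,-0.8]]
    - [1,[0,4,0],[0,0,-0.4]]
    - [1,[0,4,0],[0,0,-0.4]]
    - [1,[0,4,0],[0,0,-0.4]]
    - [1,[0,4,0],[0,0,-0.4]]
    - [1,[0,4,0],[0,0,-0.4]]
    - [1,[0,4,0],[0,0,-0.2]]
    - [1,[0,0.5,0],[0,0,0]]

```text
time: 23.2
ee_pos: [0.6909, -0.1429, 0.1776]
tcp_rot: [-180.0, 0.7, 4.6]
wrist_force: [-1.4, 0.2, -5.2]
opening: 0.009
```

```bash
python3 st.py .6765 -.1465 .12 0.3
```

```text
pos [ 0.6909 -0.1429  0.1776] rot [-180.     0.7    4.6] t 23.2 open 0.009
shift cm [-1.4   0.24  5.77] turn [-0.   0.7  4.3]
```

Call:
play_rows:
  rows:
    - [1,[-1.4,0.2,2],[0,0.7,4.3]]
    - [1,[0,0,2],[0,0,0]]
    - [1,[0,0,1.5],[0,0,0]]
    - [1,[0,0,0],[0,0,0]]

```text
time: 23.6
ee_pos: [0.6754, -0.1481, 0.1187]
tcp_rot: [-179.9, 0.1, 0.7]
wrist_force: [0.3, 1.0, -4.2]
opening: 0.009
```

```bash
python3 st.py .6765 -.1465 .066 0.3
python3 - <<'E'
from h import *
s=camera("side"); show(s,220,130,380,250,5,"pics/p15.png")
E
```

```text
pos [ 0.6754 -0.1481  0.1187] rot [-1.799e+02  1.000e-01  7.000e-01] t 23.6 open 0.009
shift cm [ 0.12 -0.15  5.27] turn [-0.1  0.1  0.4]
```

View pics/p15.png

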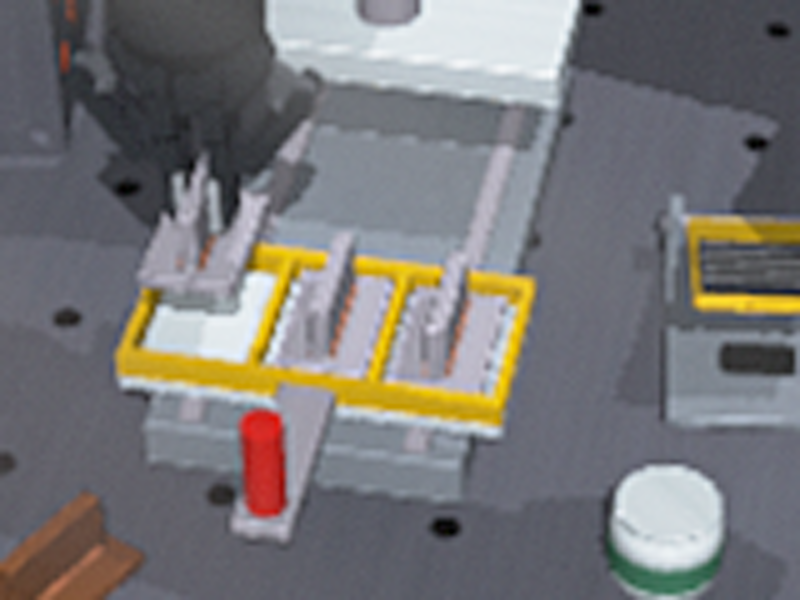

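Call:
play_rows:
  rows:
    - [1,[0.1,-0.1,2],[0,0,0.4]]
    - [1,[-0.1,0,1.2],[0,0,0]]
    - [1,[-0.1,0,0.6],[0,0,0]]

```text
time: 23.95
ee_pos: [0.6766, -0.1464, 0.0849]
tcp_rot: [180.0, -0.2, 0.7]
wrist_force: [-0.3, -0.2, -2.9]
opening: 0.009
```

```bash
python3 st.py .6765 -.1465 .066 0.3
```

```text
pos [ 0.6766 -0.1464  0.0849] rot [180.   -0.2   0.7] t 23.95 open 0.009
shift cm [-0.01  0.01  1.89] turn [ 0.  -0.2  0.4]
```

Call:
play_rows:
  rows:
    - [1,[0,0,0.8],[0,0,0.3]]
    - [1,[0,0,0.6],[0,0,0]]
    - [1,[0,0,0.3],[0,0,0]]

```text
time: 24.25
ee_pos: [0.677, -0.1461, 0.068]
tcp_rot: [180.0, -0.3, 0.4]
wrist_force: [-0.2, -0.5, -3.7]
opening: 0.0094
```

Call:
play_rows:
  rows:
    - [1,[0,0,0.2],[0,0,0]]
    - [1,[0,0,0.2],[0,0,0]]

```text
time: 24.45
ee_pos: [0.6773, -0.1461, 0.0659]
tcp_rot: [180.0, -0.4, 0.5]
wrist_force: [-7.6, 2.2, 17.7]
opening: 0.0091
```

Call:
play_rows:
  rows:
    - [0.5,[0,0,0],[0,0,0]]
    - [0.5,[0,0,0],[0,0,0]]
    - [0.5,[0,0,-3],[0,0,0]]
    - [0.5,[0,0,-4],[0,0,0]]
    - [0.5,[0,0,-4],[0,-0.4,0]]
    - [0.3,[-1.6,-3.5,0],[0,0,0]]
    - [0.3,[-1.6,-3.5,0],[0,0,0]]
    - [0.3,[-1.6,-3.5,0],[0,0,0]]
    - [0.3,[-1.6,-3.5,0],[0,0,0]]
    - [0.3,[0,0,0],[0,0,0]]

```text
time: 25.45
ee_pos: [0.6137, -0.0041, 0.1873]
tcp_rot: [179.9, -0.9, 0.3]
wrist_force: [-0.3, -0.6, -0.1]
opening: 0.0593
```

```bash
python3 st.py .611 -.0055 .082 0
python3 - <<'E'
from h import *
s=camera("side"); show(s,220,130,380,250,5,"pics/p16.png"); slide(None,s)
E
```

```text
pos [ 0.6137 -0.0041  0.1873] rot [179.9  -0.9   0.3] t 25.45 open 0.0593
shift cm [-0.45  0.11 10.53] turn [ 0.1 -0.9  0.3]
slide1 (array([ 0.61038206, -0.14773041,  0.49273932]), np.float64(1.9437235195585774))
slide (array([ 0.61038206, -0.14773041,  0.49273932]), np.float64(1.9437235195585774))
```

View pics/p16.png

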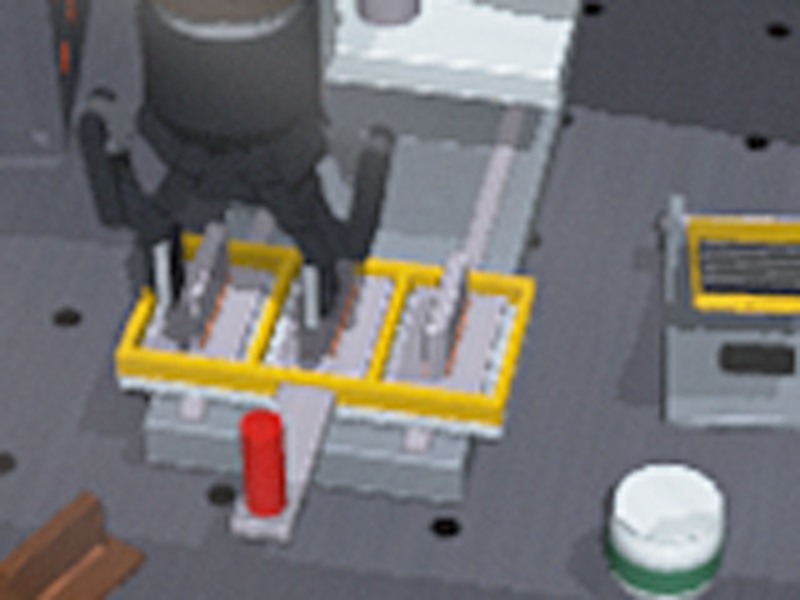

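Call:
play_rows:
  rows:
    - [0.3,[-0.4,0.1,4],[0,-0.9,0]]
    - [0.3,[-0.1,0,3],[0,0,0]]
    - [0.3,[-0.1,0,2],[0,-0.3,0]]
    - [0.3,[0,0,0.5],[0,0,0]]

```text
time: 25.9
ee_pos: [0.6124, -0.0091, 0.0928]
tcp_rot: [179.8, -0.2, 0.2]
wrist_force: [0.1, -0.0, 1.0]
opening: 0.0599
```

```bash
python3 st.py .611 -.0055 .080 0
```

```text
pos [ 0.6124 -0.0091  0.0928] rot [179.8  -0.2   0.2] t 25.9 open 0.0599
shift cm [-0.14 -0.36  1.28] turn [ 0.2 -0.2  0.2]
```

Call:
play_rows:
  rows:
    - [0.5,[-0.1,-0.4,1.3],[0,-0.2,0]]
    - [1,[0,0,0.1],[0,0,0]]
    - [1,[0,0,0],[0,0,0]]
    - [1,[0,0,0],[0,0,0]]
  newtons: 50

```text
time: 26.3
ee_pos: [0.6097, -0.0063, 0.0793]
tcp_rot: [179.8, 0.3, 0.1]
wrist_force: [8.2, 1.4, -14.4]
opening: 0.0213
```

Gripped; push in (−y = tool +y), moderately.

Call:
play_rows:
  rows:
    - [1,[0,1.5,0],[0,0,0]]
    - [1,[0,1.5,0],[0,0,0]]
    - [1,[0,1.5,0],[0,0,0]]
    - [1,[0,1.5,0],[0,0,0]]
    - [1,[0,1.5,0],[0,0,0]]
    - [1,[0,1.5,0],[0,0,0]]

```text
time: 26.9
ee_pos: [0.6102, -0.0988, 0.0793]
tcp_rot: [-180.0, 0.3, 0.3]
wrist_force: [0.7, 3.2, -6.4]
opening: 0.0208
```

Call:
play_rows:
  rows:
    - [1,[0,1.5,0],[0,0,0]]
    - [1,[0,1.5,0],[0,0,0]]
    - [1,[0,1.5,0],[0,0,0]]
    - [1,[0,1,0],[0,0,0]]

```text
time: 27.3
ee_pos: [0.6105, -0.1603, 0.0793]
tcp_rot: [-180.0, 0.3, 0.2]
wrist_force: [0.7, 2.9, -5.5]
opening: 0.0208
```

```bash
python3 st.py .611 -.1655 .080 0
python3 - <<'E'
from h import *
s=camera("side"); show(s,220,60,380,250,4,"pics/p17.png")
E
```

```text
pos [ 0.6105 -0.1603  0.0793] rot [-180.     0.3    0.2] t 27.3 open 0.0208
shift cm [ 0.05  0.52 -0.07] turn [-0.   0.3  0.2]
```

View pics/p17.png

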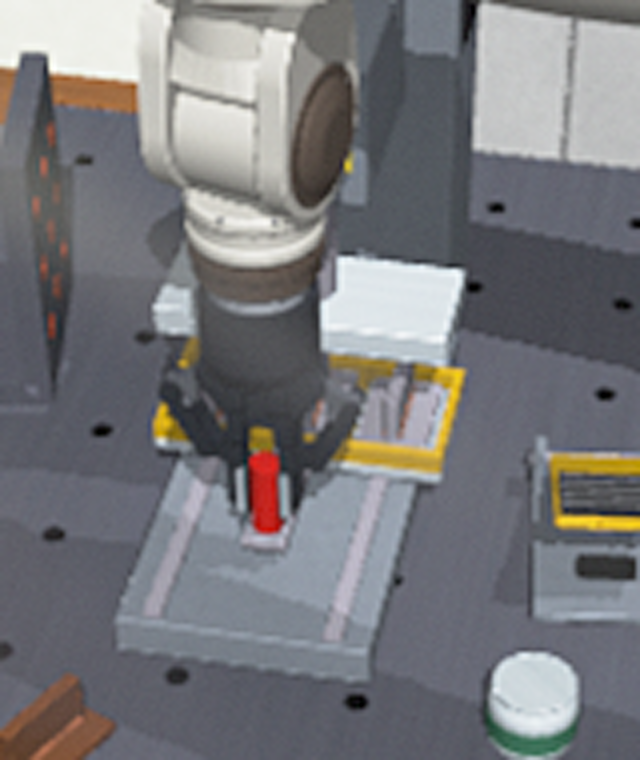

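Call:
play_rows:
  rows:
    - [1,[0,0.5,0],[0,0,0]]
    - [1,[0,0.4,0],[0,0,0]]

```text
time: 27.55
ee_pos: [0.6105, -0.1641, 0.0793]
tcp_rot: [-179.1, 0.3, 0.4]
wrist_force: [-1.5, 30.8, -1.8]
opening: 0.0209
```

Call:
play_rows:
  rows:
    - [1,[0,0.4,0],[0,0,0]]
    - [1,[0,0.4,0],[0,0,0]]

```text
time: 27.75
ee_pos: [0.6105, -0.1643, 0.0793]
tcp_rot: [-178.3, 0.3, 0.8]
wrist_force: [-0.7, 12.9, -4.5]
opening: 0.0208
```

Call:
play_rows:
  rows:
    - [0.4,[0,0,0],[0,0,0]]
    - [0.4,[0,0,0],[0,0,0]]
    - [0.4,[0,0,-2.5],[-1.7,0,0]]
    - [0.4,[0,0,-3],[0,0,0]]
    - [0.4,[0,-3,-2],[0,0,0]]
    - [0.4,[-2,-4,0],[0,0,0]]
    - [0.8,[-4,-4,0],[0,0,0]]
    - [1,[-4,-2,0],[0,0,0]]
    - [1,[-4,0,0],[0,0,0]]
    - [1,[-4,0,0],[0,0,0]]
    - [1,[-4,0,0],[0,0,0]]

```text
time: 28.85
ee_pos: [0.3919, -0.0404, 0.1624]
tcp_rot: [179.3, -0.7, 0.7]
wrist_force: [-0.3, 0.6, 0.6]
opening: 0.0
```

```bash
python3 st.py .3837 -.2037 .10 8
python3 - <<'E'
from h import *
s=camera("side"); t=camera("top");show(s,220,60,420,260,4,"pics/p18.png"); show(t,340,100,520,300,4,"pics/p19.png")
E
```

```text
pos [ 0.3919 -0.0404  0.1624] rot [179.3  -0.7   0.7] t 28.85 open 0.0
shift cm [-1.1  16.25  6.42] turn [ 0.7 -0.7 -7.3]
```

View pics/p18.png

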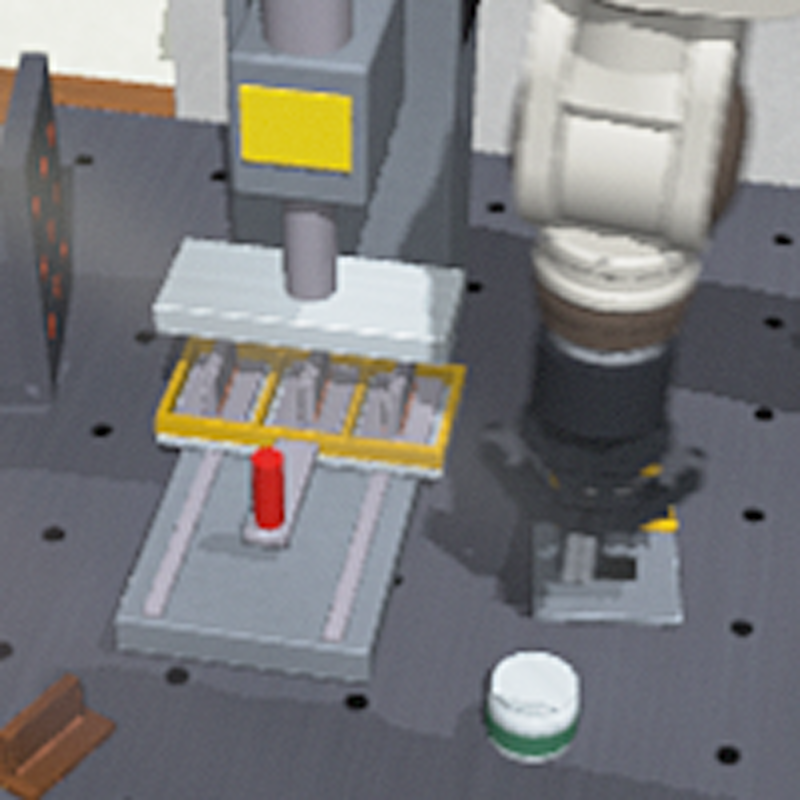

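View pics/p19.png

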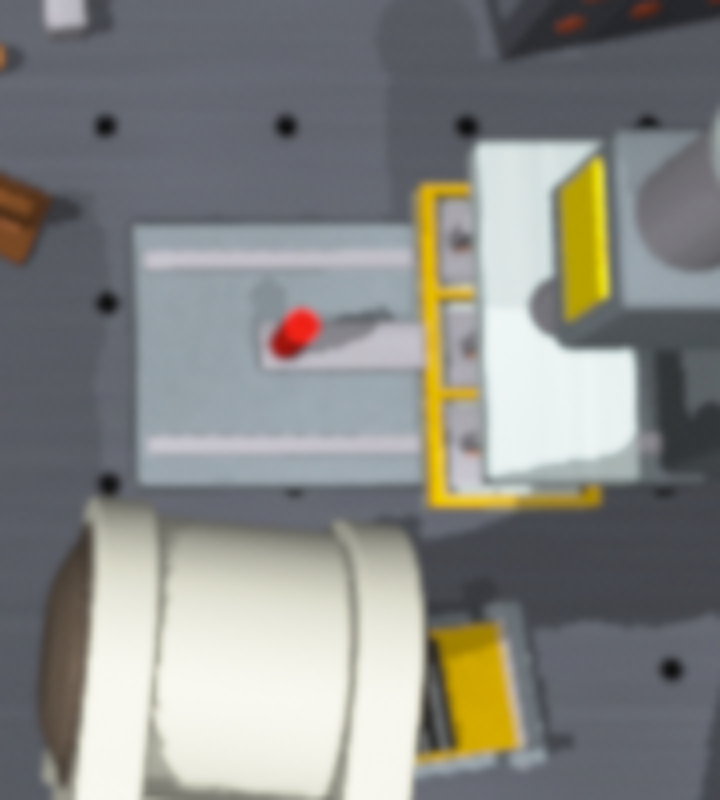

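Run:
```python
from h import *
t=camera("top");s=camera("side")
for c,k,roi in((t,"t",(400,165,430,200)),(s,"s",(270,165,300,200))):
    h=cv2.cvtColor(c["img"],cv2.COLOR_RGB2HSV); m=(cv2.inRange(h,(0,150,120),(8,255,255))|cv2.inRange(h,(172,150,120),(180,255,255)))
    z=np.zeros_like(m); z[roi[1]:roi[3],roi[0]:roi[2]]=m[roi[1]:roi[3],roi[0]:roi[2]]; v,u=np.nonzero(z)
    print("post",k,atz(c,u.mean(),v.mean(),.085))
g=cv2.cvtColor(t["img"],cv2.COLOR_RGB2HSV); m=cv2.inRange(g,(18,120,90),(35,255,255))
for v in(155,165,195,210,220):
    u=np.nonzero(m[v,430:465])[0]; print(v,u.min()+430,u.max()+430,atz(t,u.min()+429.5,v,.056)[1])
# column-profile soft edge
```

```text
post t [ 0.61064582 -0.1638357   0.085     ]
post s [ 0.60818277 -0.15895533  0.085     ]
155 444 448 -0.2468773620857404
165 445 448 -0.2486439203598491
195 446 449 -0.24890811869786383
210 446 450 -0.24779705332412916
220 447 450 -0.24953833885713383
```

Call:
play_rows:
  rows:
    - [1,[-0.3,4.2,0],[0.7,0,-1]]
    - [1,[-0.3,4.2,0],[0,0,0]]
    - [1,[-0.3,4.2,1],[0,0,0]]
    - [1,[-0.2,3,1],[0,0,0]]
    - [1,[0,0,1],[0,0,0]]
    - [1,[0,0,0],[0,0,0]]

```text
time: 29.65
ee_pos: [0.394, -0.2048, 0.1342]
tcp_rot: [179.8, -1.1, 2.0]
wrist_force: [0.1, 0.2, 0.1]
opening: -0.0
```

```bash
python3 st.py .3837 -.2037 .09 0
python3 - <<'E'
from h import *
s=camera("side"); t=camera("top");show(s,320,110,450,230,5,"pics/p20.png")
E
```

```text
pos [ 0.394  -0.2048  0.1342] rot [179.8  -1.1   2. ] t 29.65 open -0.0
shift cm [-1.12 -0.16  4.4 ] turn [ 0.2 -1.1  2. ]
```

View pics/p20.png

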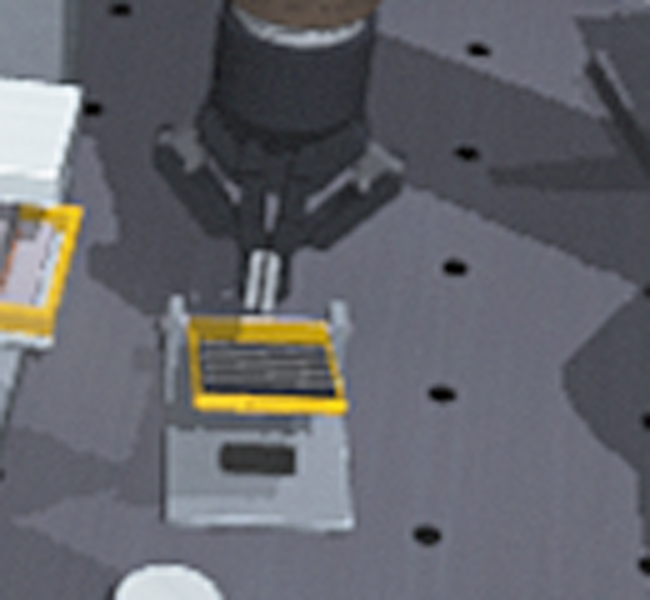

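Call:
play_rows:
  rows:
    - [1,[-1.1,-0.1,2],[0,-1.1,2]]
    - [1,[0,0,1.5],[0,0,0]]
    - [1,[0,0,0],[0,0,0]]

```text
time: 30.05
ee_pos: [0.386, -0.202, 0.1012]
tcp_rot: [179.7, -0.3, 0.3]
wrist_force: [-0.1, -0.1, 0.0]
opening: 0.0001
```

```bash
python3 st.py .3837 -.2037 .083 0
python3 - <<'E'
from h import *
s=camera("side"); t=camera("top");show(s,320,110,450,230,5,"pics/p21.png")
E
```

```text
pos [ 0.386  -0.202   0.1012] rot [179.7  -0.3   0.3] t 30.05 open 0.0001
shift cm [-0.24  0.16  1.82] turn [ 0.3 -0.3  0.3]
```

View pics/p21.png

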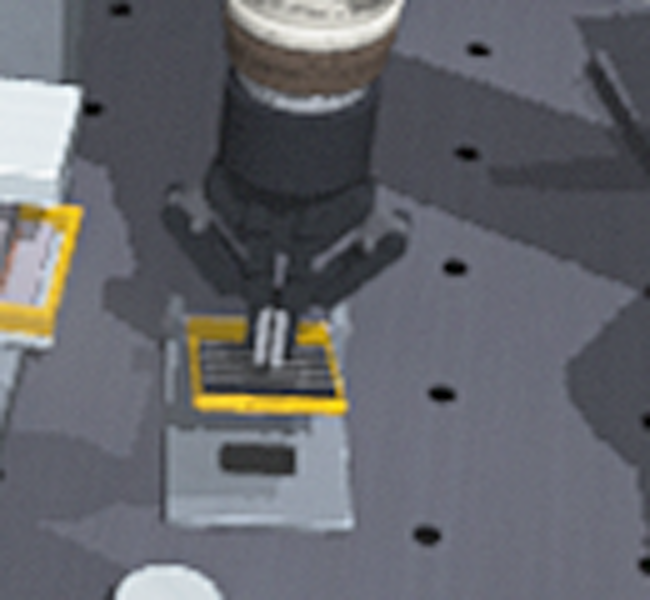

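Call:
play_rows:
  rows:
    - [1,[-0.2,0,1],[0,0,0]]
    - [1,[0,0,0.8],[0,0,0]]
    - [1,[0,0,0.6],[0,0,0]]

```text
time: 30.45
ee_pos: [0.3865, -0.2028, 0.0803]
tcp_rot: [179.5, -0.7, 0.4]
wrist_force: [-0.9, 2.2, 7.5]
opening: -0.0
```

Call:
play_rows:
  rows:
    - [1,[0,0,0.6],[0,0,0]]
    - [1,[0,0,0.6],[0,0,0]]

```text
time: 30.65
ee_pos: [0.3873, -0.2027, 0.0689]
tcp_rot: [179.5, -0.8, 0.4]
wrist_force: [-3.0, 3.3, 9.0]
opening: 0.0004
```

Call:
play_rows:
  rows:
    - [1,[0,0,0.5],[0,0,0]]

```text
time: 30.75
ee_pos: [0.3876, -0.2025, 0.0643]
tcp_rot: [179.6, -0.9, 0.4]
wrist_force: [-2.6, 3.2, 10.3]
opening: 0.0
```

Call:
play_rows:
  rows:
    - [1,[0,0,0.5],[0,0,0]]
    - [1,[0,0,0.4],[0,0,0]]

```text
time: 30.95
ee_pos: [0.3879, -0.2019, 0.0563]
tcp_rot: [179.7, -1.0, 0.5]
wrist_force: [-6.0, 6.2, 12.2]
opening: -0.0
```

Call:
play_rows:
  rows:
    - [1,[0,0,0.3],[0,0,0]]
    - [1,[0,0,0.25],[0,0,0]]

```text
time: 31.15
ee_pos: [0.3882, -0.2018, 0.0553]
tcp_rot: [179.6, -1.1, 0.5]
wrist_force: [-16.0, 7.0, 35.3]
opening: -0.0003
```

Call:
play_rows:
  rows:
    - [1,[0,0,0.2],[0,0,0]]
    - [1,[0,0,0.2],[0,0,0]]
    - [1,[0,0,0.2],[0,0,0]]
    - [1,[0,0,0.2],[0,0,0]]
    - [1,[0,0,0.2],[0,0,0]]
    - [1,[0,0,0.2],[0,0,0]]

```text
time: 31.75
ee_pos: [0.388, -0.2018, 0.0556]
tcp_rot: [179.5, -1.5, 0.5]
wrist_force: [-10.0, 5.4, 24.5]
opening: -0.0001
```

Run:
```python
from h import *
s=camera("side"); show(s,220,60,420,260,4,"pics/p22.png"); print(get_obs()["wrist_force"])
```

```text
[-10.10096241   4.94523126  24.05829938]
```

View pics/p22.png

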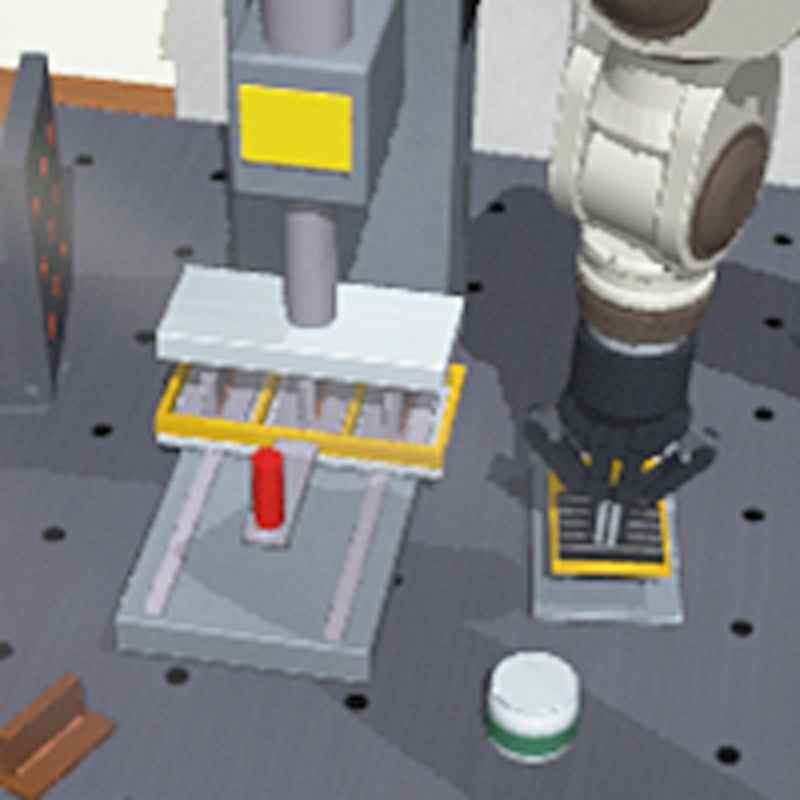

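Call:
play_rows:
  rows:
    - [1,[0,0,0.2],[0,0,0]]
    - [1,[0,0,0.2],[0,0,0]]
    - [1,[0,0,0.2],[0,0,0]]
    - [1,[0,0,0.2],[0,0,0]]

```text
time: 32.2
ee_pos: [0.388, -0.2018, 0.0556]
tcp_rot: [179.4, -1.7, 0.6]
wrist_force: [-10.8, 5.6, 24.2]
opening: 0.0002
```

Call:
play_rows:
  rows:
    - [1,[0,0,-1.5],[0,-1.5,0]]
    - [1,[0,0,-3],[0,0,0]]
    - [0.5,[0,0,-4],[0,0,0]]
    - [0.3,[0,-3,-1.5],[0,0,0]]
    - [0.3,[3,-3,0],[0,0,0]]
    - [0.3,[4,-1,0],[0,0,0]]
    - [0.3,[4,0,0],[0,0,0]]
    - [0.3,[4,0,0],[0,0,0]]
    - [0.3,[4,1.5,0],[0,0,0]]
    - [0.3,[3,1,0],[0,0,0]]
    - [0.3,[0,0,0],[0,0,0]]

```text
time: 33.3
ee_pos: [0.6172, -0.1529, 0.1604]
tcp_rot: [179.1, -0.7, 0.5]
wrist_force: [-0.6, 0.3, -1.1]
opening: 0.0595
```

```bash
python3 st.py .6105 -.164 .080 0
python3 - <<'E'
from h import *
s=camera("side"); show(s,220,60,420,260,4,"pics/p23.png")
E
```

```text
pos [ 0.6172 -0.1529  0.1604] rot [179.1  -0.7   0.5] t 33.3 open 0.0595
shift cm [-0.78  0.97  8.05] turn [ 0.9 -0.7  0.5]
```

View pics/p23.png

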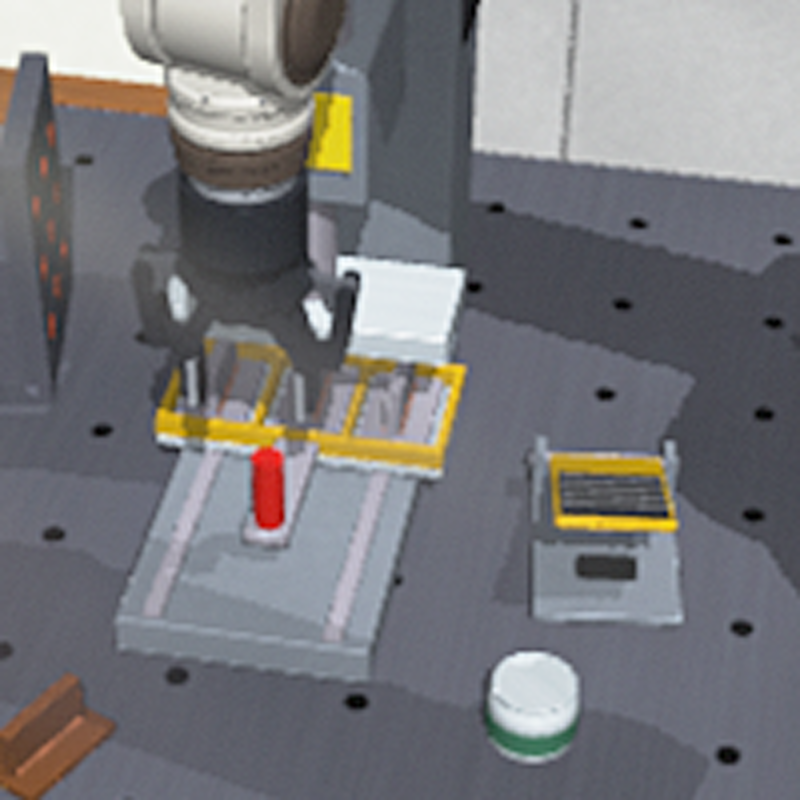

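Pedal and head are back up, and the slide is still in. Pinching the post.

Call:
play_rows:
  rows:
    - [0.3,[-0.6,0.8,2],[0.9,-0.7,0]]
    - [0.3,[-0.1,0,3],[0,0,0]]
    - [0.3,[-0.1,0,2],[0,-0.3,0]]
    - [0.3,[0,0,0],[0,0,0]]

```text
time: 33.75
ee_pos: [0.6042, -0.1616, 0.0863]
tcp_rot: [-179.9, 0.5, 0.5]
wrist_force: [-0.0, 0.2, 0.0]
opening: 0.0597
```

```bash
python3 st.py .6105 -.164 .080 0
```

```text
pos [ 0.6042 -0.1616  0.0863] rot [-179.9    0.5    0.5] t 33.75 open 0.0597
shift cm [0.64 0.24 0.63] turn [-0.1  0.5  0.5]
```

Call:
play_rows:
  rows:
    - [0.4,[0.6,0.2,0.6],[0,0.4,0.4]]
    - [1,[0,0,0.1],[0,0,0]]
    - [1,[0,0,0],[0,0,0]]
    - [1,[0,0,0],[0,0,0]]

```text
time: 34.15
ee_pos: [0.6106, -0.1642, 0.0809]
tcp_rot: [-179.9, -0.2, -0.0]
wrist_force: [6.8, 0.4, -9.2]
opening: 0.0209
```

Call:
play_rows:
  rows:
    - [1,[0,-1.5,0],[0,0,0]]
    - [1,[0,-1.5,0],[0,0,0]]
    - [1,[0,-1.5,0],[0,0,0]]
    - [1,[0,-1.5,0],[0,0,0]]
    - [1,[0,-1.5,0],[0,0,0]]
    - [1,[0,-1.5,0],[0,0,0]]

```text
time: 34.75
ee_pos: [0.6102, -0.0721, 0.0808]
tcp_rot: [179.9, -0.1, -0.2]
wrist_force: [1.7, -4.0, -5.7]
opening: 0.0207
```

Call:
play_rows:
  rows:
    - [1,[0,-1.5,0],[0,0,0]]
    - [1,[0,-1.5,0],[0,0,0]]
    - [1,[0,-1.5,0],[0,0,0]]
    - [1,[0,-1,0],[0,0,0]]
    - [1,[0,-0.8,0],[0,0,0]]

```text
time: 35.25
ee_pos: [0.6099, -0.0038, 0.0808]
tcp_rot: [179.6, -0.1, -0.1]
wrist_force: [2.0, -56.8, -5.3]
opening: 0.0209
```

Call:
play_rows:
  rows:
    - [1,[0,-0.4,0],[0,0,0]]
    - [1,[0,-0.4,0],[0,0,0]]
    - [1,[0,-0.4,0],[0,0,0]]

```text
time: 35.55
ee_pos: [0.6099, -0.0034, 0.0808]
tcp_rot: [178.1, -0.1, -0.7]
wrist_force: [0.5, -25.2, -3.6]
opening: 0.0209
```

Call:
play_rows:
  rows:
    - [0.4,[0,0,0],[0,0,0]]
    - [0.4,[0,0,0],[0,0,0]]
    - [0.4,[0,0,-2.5],[1.9,0,-0.7]]
    - [0.4,[0,0,-4],[0,0,0]]
    - [0.4,[0,0,-4],[0,0,0]]
    - [0.4,[-4,-4,0],[0,0,0]]
    - [0.4,[-4,-4,0],[0,0,0]]
    - [0.4,[-4,-4,0],[0,0,0]]
    - [0.4,[-3,-4,0],[0,0,0]]
    - [0.4,[0,0,0],[0,0,0]]

```text
time: 36.55
ee_pos: [0.4719, 0.1534, 0.1962]
tcp_rot: [-179.2, -0.9, 0.1]
wrist_force: [1.6, 0.7, 0.1]
opening: 0.0514
```

```bash
cat >> h.py <<'E'
def fitz(t,s,z):
    T=spotter.trace(t,"bracket_a"); S=spotter.trace(s,"bracket_a") if s is not None else []
    for c,L in((t,T),(s,S)):
        if c is None: continue
        for m in L:
            v,u=np.nonzero(m["pixels"])
            if len(u)<30 or m["confidence"]<.3: continue
            p=atz(c,u.mean(),v.mean(),z+.012)
            r,f=fit([(c,m["pixels"])],BR,p[0],p[1],[0,45,90,135],z); print("z",z,"top" if c is t else "side",np.round(r,4),"err",round(f,3),round(m["confidence"],2),c["img"][m["pixels"]].mean(0).round())
E
python3 st.py .6773 -.1461 .12 0.3
python3 - <<'E'
from h import *
s=camera("side"); t=camera("top"); show(s,200,100,400,250,4,"pics/p24.png")
fitz(t,s,.042); slide(t,s)
E
```

```text
pos [0.4719 0.1534 0.1962] rot [-1.792e+02 -9.000e-01  1.000e-01] t 36.55 open 0.0514
shift cm [20.39 30.07  7.54] turn [-0.8 -0.9 -0.2]
z 0.042 top [7.01900e-01 2.54000e-02 6.53194e+01] err 0.08 0.96 [116.  73.  44.]
z 0.042 top [0.5479 0.4456 0.1311] err 0.143 0.86 [195. 174.  10.]
z 0.042 top [ 0.6777 -0.142  89.6991] err 0.045 0.76 [169. 165. 167.]
z 0.042 top [ 0.548  -0.1461 89.9425] err 0.042 0.71 [126. 123. 126.]
z 0.042 top [ 0.6111 -0.1478 92.8831] err 0.093 0.6 [147. 143. 147.]
z 0.042 side [ 0.6789 -0.1557 92.8356] err 0.2 0.85 [152. 147. 155.]
z 0.042 side [ 0.2802  0.362  51.2732] err 0.533 0.7 [185. 184. 183.]
z 0.042 side [6.99100e-01 5.73000e-02 6.74786e+01] err 0.147 0.61 [110.  76.  57.]
z 0.042 side [ 0.6104 -0.1571 90.1548] err 0.25 0.58 [132. 128. 135.]
z 0.042 side [0.5443 0.4769 0.9586] err 0.15 0.58 [216. 191.  21.]
z 0.042 side [  0.487    0.363  157.1905] err 0.877 0.42 [ 39.  96. 197.]
slide1 (array([ 0.61112643, -0.14388551,  0.13382643]), np.float64(0.01972132904608789))
slide1 (array([ 0.60984561, -0.14714258,  1.31577916]), np.float64(2.287732083984036))
slide (array([ 0.61038242, -0.14472022, -0.00323617]), np.float64(1.1668483054946932))
```

View pics/p24.png

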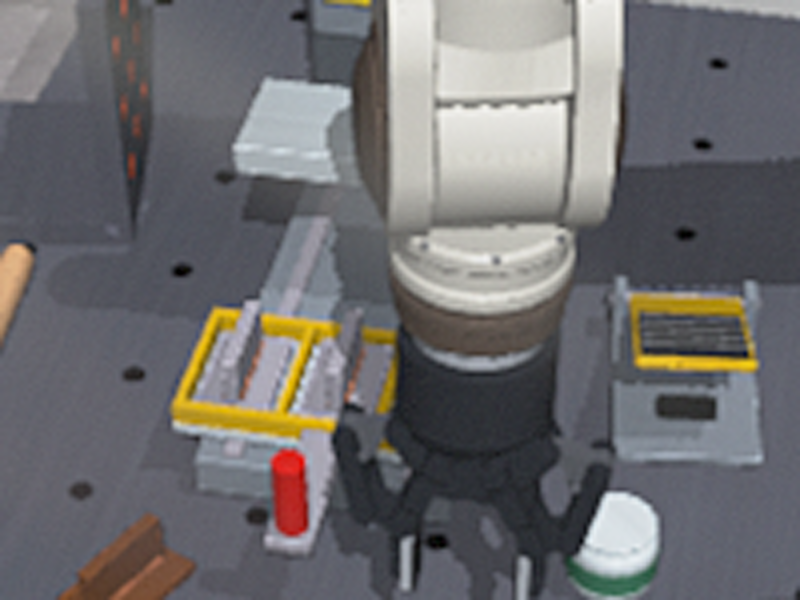

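Call:
play_rows:
  rows:
    - [0.4,[3,4.2,0],[-0.7,-0.9,0]]
    - [0.4,[3,4.2,0],[0,0,0]]
    - [0.4,[3,4.2,0],[0,0,0]]
    - [0.4,[3,4.2,0],[0,0,0]]
    - [0.4,[3,4.2,0],[0,0,0]]
    - [0.4,[3,4.2,0],[0,0,0]]
    - [0.4,[2.4,3.8,2],[0,0,0]]
    - [0.4,[0,0,2],[0,0,0]]
    - [0.4,[0,0,0],[0,0,0]]

```text
time: 37.65
ee_pos: [0.675, -0.1484, 0.1486]
tcp_rot: [-179.9, 0.2, -1.0]
wrist_force: [-0.0, 0.4, 0.5]
opening: 0.0513
```

```bash
python3 st.py .6777 -.143 .066 0.2
```

```text
pos [ 0.675  -0.1484  0.1486] rot [-179.9    0.2   -1. ] t 37.65 open 0.0513
shift cm [ 0.29 -0.53  8.26] turn [-0.1  0.2 -1.2]
```

Call:
play_rows:
  rows:
    - [0.4,[0.3,-0.5,3],[0,0,-1.2]]
    - [0.4,[0,0,2],[0,0,0]]
    - [0.5,[0,0,1],[0,0,0]]
    - [0.5,[0,0,0],[0,0,0]]

```text
time: 38.05
ee_pos: [0.6781, -0.1471, 0.0885]
tcp_rot: [-179.9, 0.2, -0.1]
wrist_force: [-0.3, -0.6, 0.2]
opening: 0.0426
```

```bash
python3 st.py .6777 -.143 .066 0.2
```

```text
pos [ 0.6781 -0.1471  0.0885] rot [-1.799e+02  2.000e-01 -1.000e-01] t 38.05 open 0.0426
shift cm [-0.04 -0.41  2.25] turn [-0.1  0.2 -0.3]
```

Call:
play_rows:
  rows:
    - [0.5,[0,-0.4,1.2],[0,0,0]]
    - [0.6,[0,0,1],[0,0,0]]
    - [1,[0,0,0.1],[0,0,0]]
    - [1,[0,0,0],[0,0,0]]
    - [1,[0,0,0],[0,0,0]]

```text
time: 38.55
ee_pos: [0.6792, -0.1427, 0.0678]
tcp_rot: [-180.0, -0.1, -0.1]
wrist_force: [0.9, -0.5, -4.2]
opening: 0.0093
```

Call:
play_rows:
  rows:
    - [1,[0,0,-2],[0,0,0]]
    - [1,[0,0,-4],[0,0,0]]
    - [1,[0,0,-4],[0,0,0]]
    - [1,[0,-1,-1.5],[0,0,0]]
    - [1,[-0.4,-4,0],[0,0,0]]
    - [1,[-0.4,-4,0],[0,0,0]]
    - [1,[-0.4,-4,0],[0,0,0]]
    - [1,[-0.4,-4,0],[0,0,0]]
    - [1,[-0.4,-4,0],[0,0,0]]
    - [1,[-0.4,-4,0],[0,0,0]]
    - [1,[-0.4,-4,0],[0,0,0]]

```text
time: 39.65
ee_pos: [0.65, 0.1517, 0.185]
tcp_rot: [-179.9, 0.2, -0.6]
wrist_force: [0.4, -0.1, -3.9]
opening: 0.0095
```

```bash
python3 st.py .618 .315 .15 0.3
```

```text
pos [0.65   0.1517 0.185 ] rot [-179.9    0.2   -0.6] t 39.65 open 0.0095
shift cm [ -3.35 -16.29   3.53] turn [-0.1  0.2 -0.9]
```

Call:
play_rows:
  rows:
    - [1,[-0.9,-4,0],[0,0,-0.8]]
    - [1,[-0.8,-4,0],[0,0,0]]
    - [1,[-0.8,-4,0],[0,0,0]]
    - [1,[-0.8,-4,1],[0,0,0]]
    - [1,[0,0,2],[0,0,0]]
    - [1,[0,0,2],[0,0,0]]
    - [1,[0,0,0],[0,0,0]]

```text
time: 40.35
ee_pos: [0.6119, 0.3255, 0.1322]
tcp_rot: [-179.9, 0.3, 0.7]
wrist_force: [-0.4, -0.2, -3.8]
opening: 0.0093
```

```bash
python3 st.py .618 .315 .029 0.3
python3 - <<'E'
from h import *
s=camera("side"); show(s,180,260,380,410,4,"pics/p25.png")
E
```

```text
pos [0.6119 0.3255 0.1322] rot [-179.9    0.3    0.7] t 40.35 open 0.0093
shift cm [ 0.66  1.08 10.32] turn [-0.1  0.3  0.4]
```

View pics/p25.png

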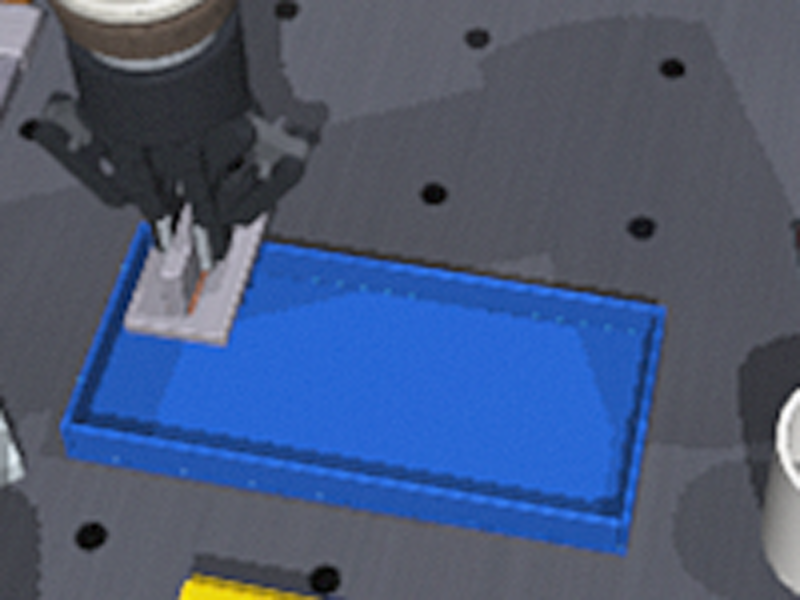

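Call:
play_rows:
  rows:
    - [1,[0.5,1,3],[0,0,0.4]]
    - [1,[0,0,3],[0,0,0]]
    - [1,[0,0,1.5],[0,0,0]]
    - [1,[0,0,0],[0,0,0]]

```text
time: 40.8
ee_pos: [0.6201, 0.315, 0.0633]
tcp_rot: [-179.7, -0.1, 0.2]
wrist_force: [0.1, -0.9, -4.3]
opening: 0.0093
```

```bash
python3 st.py .618 .315 .030 0.3
```

```text
pos [0.6201 0.315  0.0633] rot [-1.797e+02 -1.000e-01  2.000e-01] t 40.8 open 0.0093
shift cm [-0.22  0.01  3.33] turn [-0.3 -0.1 -0.1]
```

Call:
play_rows:
  rows:
    - [1,[-0.2,0,1.8],[-0.3,0,0]]
    - [1,[0,0,1],[0,0,0]]
    - [1,[0,0,0.4],[0,0,0]]

```text
time: 41.1
ee_pos: [0.6208, 0.3156, 0.0366]
tcp_rot: [-179.8, -0.5, 0.1]
wrist_force: [-0.8, -0.8, -4.4]
opening: 0.0095
```

Call:
play_rows:
  rows:
    - [1,[0,0,0.3],[0,0,0]]
    - [1,[0,0,0.2],[0,0,0]]

```text
time: 41.3
ee_pos: [0.6217, 0.3159, 0.0333]
tcp_rot: [-179.8, -0.6, 0.1]
wrist_force: [0.6, 0.5, -4.6]
opening: 0.0091
```

Call:
play_rows:
  rows:
    - [1,[-0.1,0,0.3],[0,-0.6,0]]
    - [1,[0,0,0.25],[0,0,0]]

```text
time: 41.5
ee_pos: [0.6212, 0.3164, 0.0297]
tcp_rot: [-179.7, -0.0, 0.1]
wrist_force: [-6.7, -2.9, 14.3]
opening: 0.0091
```

Call:
play_rows:
  rows:
    - [1,[0,0,0.25],[0,0,0]]

```text
time: 41.6
ee_pos: [0.6213, 0.3164, 0.0296]
tcp_rot: [-179.7, -0.1, 0.1]
wrist_force: [-11.0, -5.0, 20.7]
opening: 0.0092
```

Call:
play_rows:
  rows:
    - [0.5,[0,0,0],[0,0,0]]
    - [0.5,[0,0,0],[0,0,0]]
    - [0.5,[0,0,-3],[0,0,0]]
    - [0.5,[0,0,-4],[0,0,0]]
    - [0.5,[0,0,-4],[0,0,0]]
    - [0.5,[-0.1,4,-3],[0,0,0]]
    - [0.4,[-0.1,4.2,0],[0,0,0]]
    - [0.4,[-0.1,4.2,0],[0,0,0]]
    - [0.4,[-0.1,4.2,0],[0,0,0]]
    - [0.4,[-0.1,4.2,0],[0,0,0]]
    - [0.4,[-0.1,4.2,0],[0,0,0]]
    - [0.4,[0,4,0],[0,0,0]]

```text
time: 42.8
ee_pos: [0.6186, 0.0224, 0.1781]
tcp_rot: [-179.5, -0.8, 0.6]
wrist_force: [-0.2, -0.1, -0.3]
opening: 0.0514
```

```bash
python3 st.py .611 -.143 .14 0.2
python3 - <<'E'
from h import *
s=camera("side"); show(s,180,100,380,410,2.5,"pics/p26.png")
E
```

```text
pos [0.6186 0.0224 0.1781] rot [-179.5   -0.8    0.6] t 42.8 open 0.0514
shift cm [-0.99 16.56  3.64] turn [-0.5 -0.8  0.4]
```

View pics/p26.png

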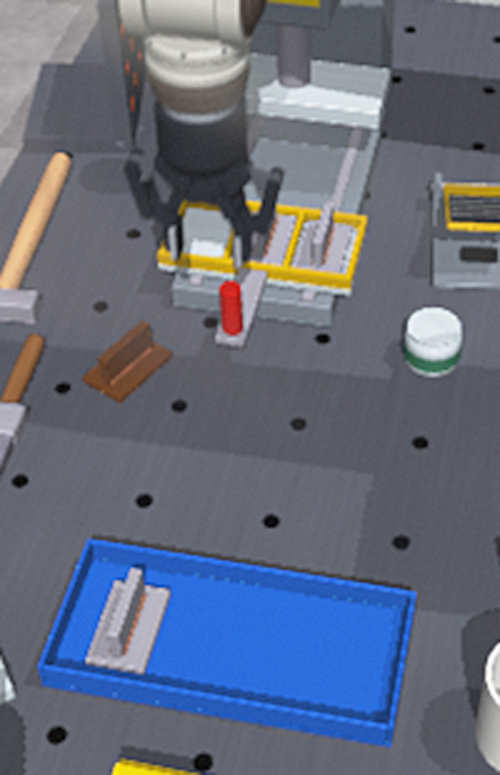

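First bracket stands in the tray. Next, the middle one.

Call:
play_rows:
  rows:
    - [0.4,[-0.2,4.1,0],[-0.5,-0.8,0.4]]
    - [0.4,[-0.2,4.1,0],[0,0,0]]
    - [0.4,[-0.2,4.1,0],[0,0,0]]
    - [0.4,[-0.2,4,1],[0,0,0]]
    - [0.4,[0,0,2],[0,0,0]]
    - [0.5,[0,0,0],[0,0,0]]

```text
time: 43.45
ee_pos: [0.6119, -0.1558, 0.1501]
tcp_rot: [179.8, -0.4, -0.2]
wrist_force: [-0.5, -0.1, -0.1]
opening: 0.0427
```

```bash
python3 st.py .611 -.143 .066 0.2
```

```text
pos [ 0.6119 -0.1558  0.1501] rot [179.8  -0.4  -0.2] t 43.45 open 0.0427
shift cm [-0.15 -1.31  8.4 ] turn [ 0.2 -0.4 -0.4]
```

Call:
play_rows:
  rows:
    - [0.5,[-0.1,-1.3,3],[0.2,-0.4,-0.4]]
    - [0.5,[0,0,2],[0,0,0]]
    - [0.5,[0,0,1],[0,0,0]]
    - [0.5,[0,0,0],[0,0,0]]

```text
time: 43.85
ee_pos: [0.613, -0.1416, 0.0927]
tcp_rot: [180.0, -0.3, 0.3]
wrist_force: [0.1, 1.0, 0.8]
opening: 0.0428
```

```bash
python3 st.py .611 -.143 .066 0.2
python3 - <<'E'
from h import *
s=camera("side"); show(s,220,130,380,250,5,"pics/p27.png")
E
```

```text
pos [ 0.613  -0.1416  0.0927] rot [180.   -0.3   0.3] t 43.85 open 0.0428
shift cm [-0.22  0.14  2.67] turn [ 0.  -0.3  0.1]
```

View pics/p27.png

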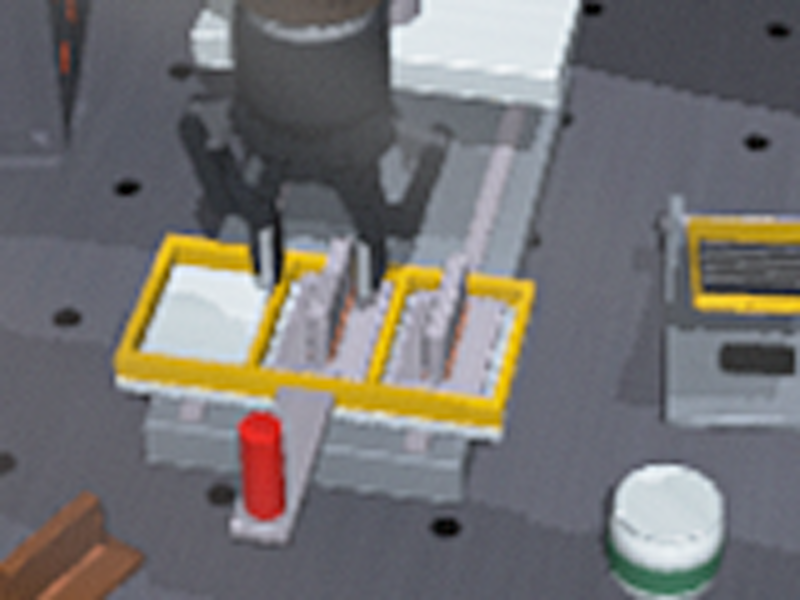

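Call:
play_rows:
  rows:
    - [0.5,[-0.2,0.1,1.4],[0,-0.3,0]]
    - [0.6,[0,0,1.1],[0,0,0]]
    - [1,[0,0,0.2],[0,0,0]]
    - [1,[0,0,0],[0,0,0]]
    - [1,[0,0,0],[0,0,0]]

```text
time: 44.4
ee_pos: [0.6128, -0.1428, 0.068]
tcp_rot: [179.9, -0.3, 0.3]
wrist_force: [0.4, 0.8, -1.5]
opening: 0.0091
```

Call:
play_rows:
  rows:
    - [1,[0,0,-2],[0,0,0]]
    - [1,[0,0,-4],[0,0,0]]
    - [1,[0,0,-4],[0,0,0]]
    - [1,[0,-1,-2],[0,0,0]]
    - [1,[-0.7,-4,0],[0,0,0]]
    - [1,[-0.7,-4,0],[0,0,0]]
    - [1,[-0.7,-4,0],[0,0,0]]
    - [1,[-0.7,-4,0],[0,0,0]]
    - [1,[-0.7,-4,0],[0,0,0]]
    - [1,[-0.7,-4,0],[0,0,0]]
    - [1,[-0.7,-4,0],[0,0,0]]

```text
time: 45.5
ee_pos: [0.5605, 0.1521, 0.1895]
tcp_rot: [180.0, -0.0, -0.3]
wrist_force: [1.0, 0.9, -3.0]
opening: 0.0093
```

```bash
python3 st.py .535 .315 .15 0.3
```

```text
pos [0.5605 0.1521 0.1895] rot [180.   -0.   -0.3] t 45.5 open 0.0093
shift cm [ -2.64 -16.28   3.94] turn [ 0.  -0.  -0.6]
```

Call:
play_rows:
  rows:
    - [1,[-0.5,-3.8,0],[0,0,-0.5]]
    - [1,[-0.5,-3.8,0],[0,0,0]]
    - [1,[-0.5,-3.8,0],[0,0,0]]
    - [1,[-0.4,-3.7,2],[0,0,0]]
    - [1,[0,0,2.5],[0,0,0]]
    - [1,[0,0,2],[0,0,0]]
    - [1,[0,0,0],[0,0,0]]

```text
time: 46.2
ee_pos: [0.5374, 0.3156, 0.1214]
tcp_rot: [-180.0, -0.0, 0.6]
wrist_force: [-0.1, -0.7, -3.0]
opening: 0.0091
```

```bash
python3 st.py .535 .315 .030 0.3
python3 - <<'E'
from h import *
s=camera("side"); show(s,180,260,380,410,4,"pics/p28.png")
E
```

```text
pos [0.5374 0.3156 0.1214] rot [-180.    -0.     0.6] t 46.2 open 0.0091
shift cm [-0.25  0.07  9.14] turn [-0.  -0.   0.3]
```

View pics/p28.png

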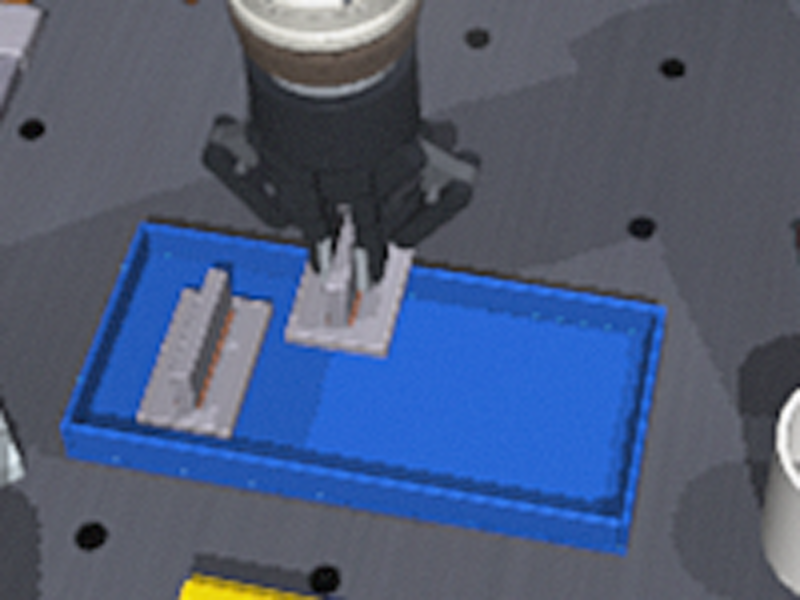

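Call:
play_rows:
  rows:
    - [1,[-0.2,0,3],[0,0,0.3]]
    - [1,[-0.1,0,2.5],[0,0,0]]
    - [1,[-0.1,0,1.5],[0,-0.3,0]]
    - [1,[0,0,0.8],[0,0,0]]
    - [1,[0,0,0.3],[0,0,0]]

```text
time: 46.75
ee_pos: [0.5378, 0.316, 0.0473]
tcp_rot: [-179.6, -0.2, 0.2]
wrist_force: [-0.9, -0.4, -4.0]
opening: 0.009
```

```bash
python3 st.py .535 .315 .030 0.3
```

```text
pos [0.5378 0.316  0.0473] rot [-179.6   -0.2    0.2] t 46.75 open 0.009
shift cm [-0.29  0.11  1.73] turn [-0.4 -0.2 -0.1]
```

Call:
play_rows:
  rows:
    - [1,[-0.2,0,0.8],[-0.4,-0.2,0]]
    - [1,[0,0,0.5],[0,0,0]]
    - [1,[0,0,0.3],[0,0,0]]

```text
time: 47.05
ee_pos: [0.5372, 0.3165, 0.0329]
tcp_rot: [-180.0, -0.2, 0.1]
wrist_force: [-0.3, 0.4, -3.1]
opening: 0.0089
```

Call:
play_rows:
  rows:
    - [1,[0,0,0.25],[0,0,0]]
    - [1,[0,0,0.25],[0,0,0]]

```text
time: 47.25
ee_pos: [0.5375, 0.3167, 0.0299]
tcp_rot: [-179.9, -0.3, 0.2]
wrist_force: [-11.0, -6.8, 28.3]
opening: 0.0093
```

Seated. Release and fetch the last at (.548, −.145).

Call:
play_rows:
  rows:
    - [0.5,[0,0,0],[0,0,0]]
    - [0.5,[0,0,0],[0,0,0]]
    - [0.5,[0,0,-3],[0,0,0]]
    - [0.5,[0,0,-4],[0,0,0]]
    - [0.5,[0,0,-4],[0,0,0]]
    - [0.5,[0,4,-3],[0,0,0]]
    - [0.4,[0,4.2,0],[0,0,0]]
    - [0.4,[0,4.2,0],[0,0,0]]
    - [0.4,[0,4.2,0],[0,0,0]]
    - [0.4,[0,4.2,0],[0,0,0]]
    - [0.4,[0,4.2,0],[0,0,0]]
    - [0.4,[0,4,0],[0,0,0]]

```text
time: 48.45
ee_pos: [0.5404, 0.0229, 0.1799]
tcp_rot: [-179.7, -1.1, 0.7]
wrist_force: [0.3, 0.1, -0.0]
opening: 0.0517
```

```bash
python3 st.py .547 -.145 .14 0.2
```

```text
pos [0.5404 0.0229 0.1799] rot [-179.7   -1.1    0.7] t 48.45 open 0.0517
shift cm [ 0.39 16.81  3.92] turn [-0.3 -1.1  0.5]
```

Call:
play_rows:
  rows:
    - [0.4,[0.1,4,0],[-0.3,-1.1,0.5]]
    - [0.4,[0.1,4,0],[0,0,0]]
    - [0.4,[0.1,4,0],[0,0,0]]
    - [0.4,[0,3.5,2],[0,0,0]]
    - [0.4,[0,0,2],[0,0,0]]
    - [0.5,[0,0,0],[0,0,0]]

```text
time: 49.05
ee_pos: [0.5449, -0.1444, 0.1424]
tcp_rot: [179.8, -0.5, -0.2]
wrist_force: [-0.4, 0.1, -0.2]
opening: 0.0428
```

```bash
python3 st.py .547 -.145 .066 0.2
python3 - <<'E'
from h import *
s=camera("side"); show(s,180,100,380,410,2.5,"pics/p29.png")
E
```

```text
pos [ 0.5449 -0.1444  0.1424] rot [179.8  -0.5  -0.2] t 49.05 open 0.0428
shift cm [0.15 0.03 7.64] turn [ 0.2 -0.5 -0.4]
```

View pics/p29.png

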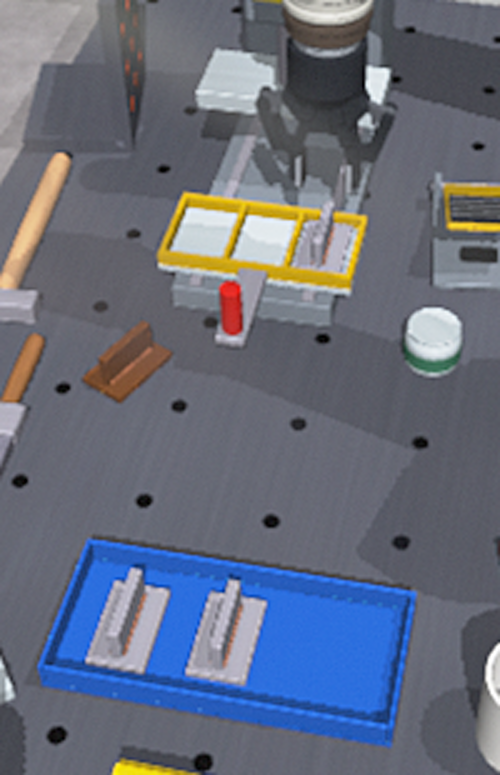

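Call:
play_rows:
  rows:
    - [0.5,[0.1,0,3],[0,-0.5,-0.4]]
    - [0.5,[-0.1,0,2],[0,0,0]]
    - [0.5,[-0.1,0,0.8],[0,0,0]]
    - [0.5,[0,0,0],[0,0,0]]

```text
time: 49.5
ee_pos: [0.5475, -0.1428, 0.0905]
tcp_rot: [179.7, -0.5, 0.4]
wrist_force: [0.4, 0.2, 0.0]
opening: 0.0427
```

```bash
python3 st.py .547 -.145 .066 0.2
```

```text
pos [ 0.5475 -0.1428  0.0905] rot [179.7  -0.5   0.4] t 49.5 open 0.0427
shift cm [-0.08  0.21  2.45] turn [ 0.3 -0.5  0.2]
```

Call:
play_rows:
  rows:
    - [0.5,[-0.1,0.2,1.4],[0.3,-0.5,0]]
    - [0.6,[0,0,1],[0,0,0]]
    - [1,[0,0,0.2],[0,0,0]]
    - [1,[0,0,0],[0,0,0]]
    - [1,[0,0,0],[0,0,0]]

```text
time: 50.0
ee_pos: [0.5483, -0.1445, 0.066]
tcp_rot: [180.0, -0.2, 0.5]
wrist_force: [0.1, -0.2, -1.8]
opening: 0.0089
```

Call:
play_rows:
  rows:
    - [1,[0,0,-2],[0,0,0]]
    - [1,[0,0,-4],[0,0,0]]
    - [1,[0,0,-4],[0,0,0]]
    - [1,[-0.6,-1,-2],[0,0,0]]
    - [1,[-0.7,-4,0],[0,0,0]]
    - [1,[-0.7,-4,0],[0,0,0]]
    - [1,[-0.7,-4,0],[0,0,0]]
    - [1,[-0.7,-4,0],[0,0,0]]
    - [1,[-0.7,-4,0],[0,0,0]]
    - [1,[-0.7,-4,0],[0,0,0]]
    - [1,[-0.7,-4,0],[0,0,0]]

```text
time: 51.1
ee_pos: [0.4883, 0.1507, 0.1898]
tcp_rot: [-180.0, -0.0, -0.1]
wrist_force: [1.9, -0.2, -3.5]
opening: 0.0091
```

```bash
python3 st.py .450 .315 .15 0.3
```

```text
pos [0.4883 0.1507 0.1898] rot [-1.8e+02 -0.0e+00 -1.0e-01] t 51.1 open 0.0091
shift cm [ -3.85 -16.42   3.99] turn [-0.  -0.  -0.4]
```

Call:
play_rows:
  rows:
    - [1,[-0.8,-3.8,0],[0,0,-0.5]]
    - [1,[-0.8,-3.8,0],[0,0,0]]
    - [1,[-0.8,-3.8,0],[0,0,0]]
    - [1,[-0.7,-3.7,2],[0,0,0]]
    - [1,[0,0,2.5],[0,0,0]]
    - [1,[0,0,2],[0,0,0]]
    - [1,[0,0,0],[0,0,0]]

```text
time: 51.8
ee_pos: [0.4519, 0.3135, 0.123]
tcp_rot: [-179.9, -0.0, 0.9]
wrist_force: [-1.0, -0.4, -2.8]
opening: 0.0089
```

```bash
python3 st.py .450 .315 .030 0.3
python3 - <<'E'
from h import *
s=camera("side"); show(s,180,260,380,410,4,"pics/p30.png")
E
```

```text
pos [0.4519 0.3135 0.123 ] rot [-179.9   -0.     0.9] t 51.8 open 0.0089
shift cm [-0.19 -0.13  9.3 ] turn [-0.1 -0.   0.6]
```

View pics/p30.png

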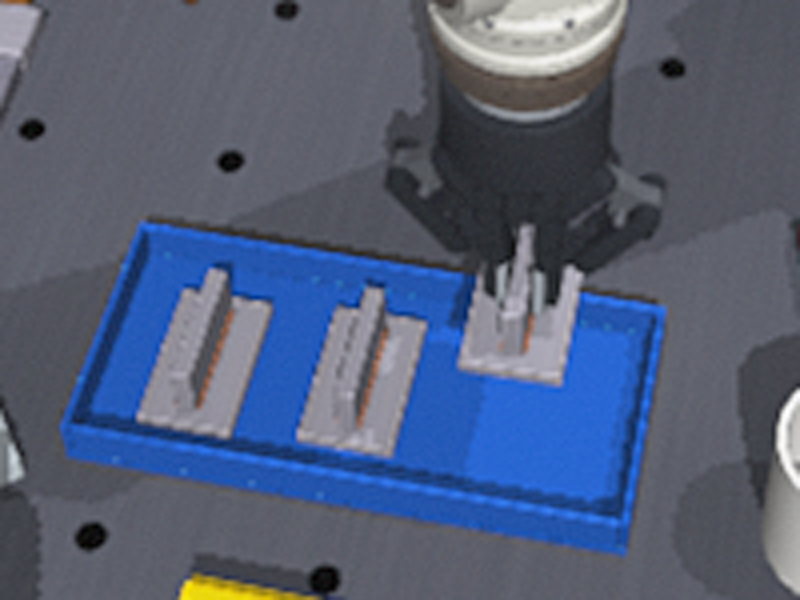

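Call:
play_rows:
  rows:
    - [1,[-0.2,0,3],[0,0,0.6]]
    - [1,[-0.1,0,2.5],[0,0,0]]
    - [1,[-0.1,0,1.5],[0,-0.3,0]]
    - [1,[0,0,0.8],[0,0,0]]
    - [1,[0,0,0.3],[0,0,0]]

```text
time: 52.35
ee_pos: [0.4522, 0.3145, 0.0487]
tcp_rot: [-179.5, -0.2, 0.1]
wrist_force: [-0.1, -0.1, -3.1]
opening: 0.0091
```

```bash
python3 st.py .450 .315 .0285 0.3
```

```text
pos [0.4522 0.3145 0.0487] rot [-1.795e+02 -2.000e-01  1.000e-01] t 52.35 open 0.0091
shift cm [-0.23 -0.03  2.01] turn [-0.5 -0.2 -0.2]
```

Call:
play_rows:
  rows:
    - [1,[-0.2,0,0.9],[-0.5,-0.2,0]]
    - [1,[0,0,0.6],[0,0,0]]
    - [1,[0,0,0.3],[0,0,0]]

```text
time: 52.65
ee_pos: [0.4515, 0.3152, 0.0319]
tcp_rot: [-180.0, -0.2, 0.1]
wrist_force: [-0.9, 0.2, -2.5]
opening: 0.0096
```

Call:
play_rows:
  rows:
    - [1,[0,0,0.25],[0,0,0]]
    - [1,[0,0,0.25],[0,0,0]]

```text
time: 52.85
ee_pos: [0.4518, 0.3154, 0.0279]
tcp_rot: [-179.9, -0.2, 0.1]
wrist_force: [-7.9, -6.0, 22.0]
opening: 0.0093
```

Seated. Release, rise and clear the view.

Call:
play_rows:
  rows:
    - [0.5,[0,0,0],[0,0,0]]
    - [0.5,[0,0,0],[0,0,0]]
    - [0.5,[0,0,-3],[0,0,0]]
    - [0.5,[0,0,-4],[0,0,0]]
    - [0.5,[0,0,-4],[0,0,0]]
    - [0.5,[0,4,-4],[0,0,0]]
    - [0.5,[-1,4.5,0],[0,0,0]]
    - [0.5,[-1,4.5,0],[0,0,0]]
    - [0.5,[-1,4.5,0],[0,0,0]]
    - [0.5,[-1,4.5,0],[0,0,0]]
    - [0.5,[-1,4.5,0],[0,0,0]]
    - [0.5,[0,0,0],[0,0,0]]

```text
time: 54.05
ee_pos: [0.4019, 0.0485, 0.1819]
tcp_rot: [-179.8, -1.0, 0.3]
wrist_force: [0.5, 0.2, 0.5]
opening: 0.0428
```

Run:
```python
from h import *
s=camera("side"); t=camera("top"); o=get_obs(); print(o["time"],o["ee_pos"])
cv2.imwrite("pics/fs.png",s["img"][...,::-1]); cv2.imwrite("pics/ft.png",t["img"][...,::-1])
fitz(t,s,.0045); slide(t,s)
for n in("tin","mug"):
  for c in(t,s):
    r=spotter.spot_in(c,n); print(n,[np.round(x["point"],3) for x in r[:1]])
```

```text
54.15 [0.40292375 0.05144092 0.18177555]
z 0.0045 top [ 0.5372  0.3118 90.429 ] err 0.07 0.85 [168. 167. 182.]
z 0.0045 top [  0.5517   0.4589 180.1699] err 0.067 0.76 [197. 177.  13.]
z 0.0045 top [ 0.6225  0.3155 91.8857] err 0.145 0.71 [167. 163. 173.]
z 0.0045 top [7.13300e-01 2.29000e-02 6.45121e+01] err 0.081 0.71 [113.  70.  40.]
z 0.0045 top [ 0.4537  0.3139 90.5333] err 0.024 0.57 [169. 167. 181.]
z 0.0045 side [ 0.4518  0.3117 89.7148] err 0.074 0.92 [160. 156. 168.]
z 0.0045 side [ 0.5379  0.3104 90.21  ] err 0.046 0.83 [158. 154. 167.]
z 0.0045 side [7.12400e-01 2.66000e-02 6.90885e+01] err 0.079 0.77 [109.  75.  57.]
z 0.0045 side [ 0.6214  0.3171 90.4396] err 0.056 0.7 [149. 148. 165.]
z 0.0045 side [ 0.5517  0.4598 -0.9344] err 0.037 0.58 [217. 193.  23.]
slide1 (array([ 0.61109937, -0.14443301,  0.18588785]), np.float64(0.018312365408591182))
slide1 (array([ 0.61022093, -0.14543555,  0.12858553]), np.float64(0.04937818124573647))
slide (array([ 0.61080071, -0.14488505,  0.16757456]), np.float64(0.036597508458298164))
tin [array([ 0.606, -0.14 ,  0.044])]
tin [array([ 0.418, -0.044,  0.04 ])]
mug [array([0.275, 0.352, 0.033])]
mug [array([0.28 , 0.336, 0.05 ])]
```

View pics/fs.png

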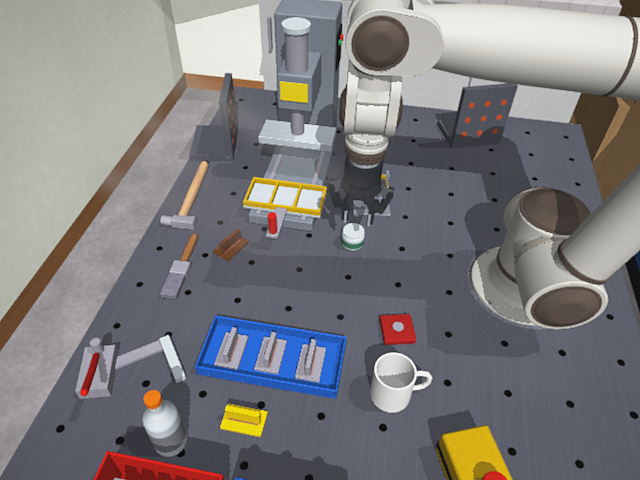

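View pics/ft.png

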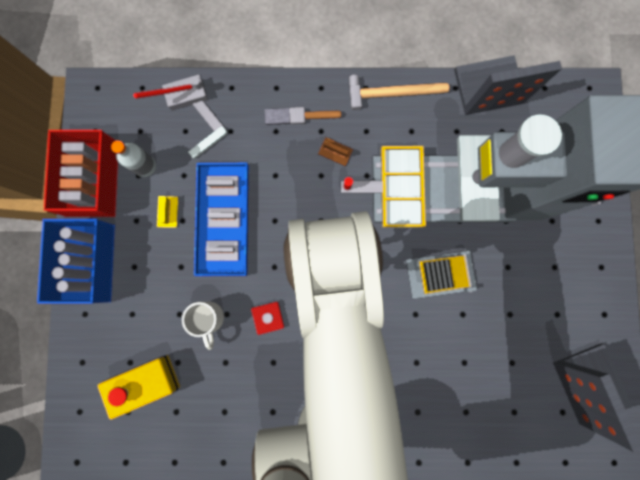

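```bash
python3 -c "
from workcell import *
print(job_done())"
```

```text
the job is handed in; nothing more can be done
None
```

The job is done and handed in, after about 54 s of the 210 s allowed. All three steel brackets were marked in one batch and unloaded into the blue tray.

**What I did:**
1. Drew the slide out by its red post until it met the stop.
2. Stood one bracket in each pocket.
3. Pushed the slide in to its stop, about 160 mm of travel.
4. Held the pedal on its stop for about 1.2 s, at roughly 24 N for most of it, and saw the head come down.
5. Let the pedal up and drew the slide out to its stop again.
6. Set the brackets in the tray with their ribs across it.

**Last checks, from both cameras:**
- **Brackets:** they stand upright on the tray floor at about x = 0.45, 0.54 and 0.62 m, y = 0.31 m. Each one met the floor with a clear contact force before I let go.
- **Slide and pedal:** the slide is at the same out position, within 1 mm, as after the first full draw. The pedal and head are up.
- **Other things:** the mug, tin and both look-alikes are where they started, and the arm touches nothing.

**What went wrong or disagreed:**
- My first grip on the post and the first on the second bracket rode up as the fingers closed. I reopened and gripped both lower before moving them.
- In the last top picture, where the arm covered the tin, the tin detector reported the slide instead. The side picture shows the tin in place.
- Side-camera fits of the slide failed in several earlier pictures where the arm covered it. I relied on the top camera and the stop forces there.

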